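# Vent the vacuum drying box and sort the dried parts

### The arm

A 6-joint arm with a two-finger parallel gripper is mounted at the origin on the work surface; the furniture and walls round the work are solid. World frame = base frame: x ahead of the robot, y to its left, z up, the work surface at z = 0. Lengths are in m, angles in rad, forces in N, time in s.
With the tool pointing down it reaches from about 0.25 to 0.775 m from the base axis. Payload 4 kg.
Tool frame: the origin (TCP) lies midway between the tips of the shut fingers; the grasp point (between the pads) lies 19 mm behind it (robot.tcp_to_grasp is the distance from the TCP to the grasp point, in m); x points along the fingers, y is the direction in which the jaws open and shut, and the axes are right-handed (so a half turn about x gives the same grasp; the last joint's range is limited). The gripper opens to 94 mm and grips with 3 to 60 N. Pads are 16 mm wide; open, the fingers measure 119 mm over their backs; the gripper's body (75 mm by 177 mm) begins 78 mm behind the grasp point.
Start: joints at [-1.344, 0.087, 1.371, -0, 1.684, -0.103], TCP at [0.178, -0.52, 0.206] pointing down, gripper open.
Joint ranges: [-3.1, 3.1], [-0.76, 2.03], [0.27, 2.55], [-1.08, 4.22], [0.17, 2.65], [-2.57, 2.57]. Speed limits (rad/s): [2.79, 2.79, 3.14, 3.14, 3.14, 3.14].

### API

Orientations are given as [roll, pitch, yaw] about the fixed x, y, z axes, in that order (R = Rz(yaw) Ry(pitch) Rx(roll)).
In Python, from bench import robot gives the robot as it stands.
- The arm moves only by the tool send_rows, never from a script. Its argument "increments" is a list of rows, each a list of 5 numbers: the opening, from -1 (shut) to 1 (fully open), so that 0 is half open, then the shift along the tool's x, y, z in m, then the turn about the tool's x in rad. In form: [[hand, tx, ty, tz, roll], ...]. A call has 1 to 5 rows; each row is the pose to reach, as a shift and turn from the pose commanded when the call began, along the tool's axes at that moment; what a row does not reach only later rows make up. A row lasts 1/12 s, in which the tool goes at most 41.7 mm and 7.16 degrees, less where a joint would pass 70% of its speed; a pose out of reach is approached as far as the arm can. A call with a gripper value outside its range is refused whole. The fingers move at their own pace and stop on an object; the grip force is fixed at half the most. Time passes only in rows, so rows that repeat a pose let the fingers close. It gives the time, the measured TCP pose, the force and the opening at its end, in the units of the state.
- robot.get_obs(): the state, without advancing time (a new reading comes with each control period).
- robot.snapshot(name): name is "scene" or "top"; returns a dict with "image" (480x640x3 uint8, red, green, blue), "intrinsics" (3x3 intrinsics, pixels), "world_from_camera" (4x4, takes a point from camera to world coordinates). Camera axes: x right, y down, z forward; pixel columns grow to the right and rows downward; lengths in m; the calibration is good to about 2 mm. A picture is of the moment at which its call begins. There is no depth.
- robot.close_job(): hands the job in, once; it reports no verdict.
The state is a dict: "time": time; "joint_positions": joint angles; "qvel": joint speeds; "joint_torque": joint torques, N m; "tool_pos": TCP position; "ee_rot": TCP orientation; "wrist_force": force on the tool from outside, world axes, zero at the start; "wrist_torque": the same for the moment, N m; "width": finger opening in m.
Only numpy, scipy, OpenCV 4.12 (cv2) and the standard library are available. Lean on these libraries where they do the work, as an engineer would, in place of code of your own. Each camera call takes 0.05 s, during which the arm holds its last target.

### The job

The parts in the vacuum drying box are dry: open the red vent tap fully with the lid in place to let the air in, then lift the lid off by its handle and lay it flat on the cork mat. Sort everything in the box, bolts into the blue bin and bearings into the yellow bin, then put the lid back in its seat on the box and close the tap fully. Do not disturb the V-block.

Things in the scene. Friction and masses are not known exactly. Their poses are not given: they have to be found in the camera images.
- chamber: vacuum drying box, open-topped aluminium block 226 (x) x 203 (y) x 60 mm, fixed to the bench, left or right of the mat. Origin at the centre of its underside, z up. Cavity 172 x 156 mm, floor 6 mm above the origin. The lid rests on a ledge round the cavity at 42 mm; outside it a rim rises to 60 mm, with 5 mm of play round the lid.
- lid_handle (a point): centre of the black bar handle on the lid, 42 mm above the lid's underside. The bar is 50 mm long (x, along the lid's long side), 14 mm wide (y), 12 mm high, z up; posts near its ends, open beneath for 28 mm. The vent tap is at x = +66 mm from here; at x = -66 mm a round gauge, 38 mm wide, ends 9 mm below this point.
- lid: loose clear plastic lid, plate 194 (x) x 178 (y) x 8 mm, about 0.5 kg with its handle, tap and gauge. Origin at the centre of its underside, z up. Seated when this point is 42 mm above the chamber's origin and centred over it, the long sides in line; it fits either way round.
- tap_grip (a point): centre of the red vent tap's grip on the lid, 40 mm above the lid's underside, 66 mm from the handle's centre: an upright bar 44 mm long (its x), 12 mm thick (its y), 20 mm high, which turns about its vertical z axis with light friction (about 0.05 N m) and stays where it is left.
- tap (a joint): angle of the tap, rad: 0 closed (bar along the lid's long side), 1.57 open (bar in line with the brass nozzle), a quarter turn anticlockwise from above, stops at both ends. Closed, the lid is held down and cannot be lifted; from 1.2 up it is free. With the tap closed the lid will not go back into its seat: refit it with the tap open, then close the tap.
- mat: cork mat, 220 (x) x 200 (y) x 4 mm, fixed to the bench. Origin at the centre of its underside, z up.
- bin_blue: loose blue plastic bin for bolts, 120 (x) x 96 (y) x 45 mm outside, walls and floor 4 mm, 0.5 kg. Origin at the centre of its underside, z up.
- bin_yellow: loose yellow plastic bin for bearings, 120 (x) x 96 (y) x 45 mm outside, walls and floor 4 mm, 0.5 kg. Origin at the centre of its underside, z up.
- v_block: steel V-block, 60 x 50 x 40 mm, a bystander. Origin at the centre of its underside.
- bearing_1_centre (a point): centre of a sealed ball bearing (bright steel rings, black seal), 35 mm outside diameter, 11 mm thick, 45 g; its z is the bearing's axis. At the start flat on the chamber's floor, or absent.
- bearing_2_centre (a point): centre of a sealed ball bearing (bright steel rings, black seal), 35 mm outside diameter, 11 mm thick, 45 g; its z is the bearing's axis. At the start flat on the chamber's floor, or absent.
- bearing_3_centre (a point): centre of a sealed ball bearing (bright steel rings, black seal), 35 mm outside diameter, 11 mm thick, 45 g; its z is the bearing's axis. At the start flat on the chamber's floor, or absent.
- bolt_1_centre (a point): centre of a bright steel hexagon bolt, 58 mm long, along its y with the head at +y; shank 12 mm across, hexagon head 20 mm across its corners along x and 18 mm high, it thickens from y = -1 mm to the head at +21 to +29 mm; 60 g. At the start lying on the chamber's floor roughly along the chamber's x, or absent.
- bolt_2_centre (a point): centre of a bright steel hexagon bolt, 58 mm long, along its y with the head at +y; shank 12 mm across, hexagon head 20 mm across its corners along x and 18 mm high, it thickens from y = -1 mm to the head at +21 to +29 mm; 60 g. At the start lying on the chamber's floor roughly along the chamber's x, or absent.
- bolt_3_centre (a point): centre of a bright steel hexagon bolt, 58 mm long, along its y with the head at +y; shank 12 mm across, hexagon head 20 mm across its corners along x and 18 mm high, it thickens from y = -1 mm to the head at +21 to +29 mm; 60 g. At the start lying on the chamber's floor roughly along the chamber's x, or absent.

How it is judged:
On the way, in this order (a step that is already met when the one before it is completed fails the run):
1. the vent tap is open while the lid is in its seat (value of joint tap above 1.2 rad and z of lid_handle in the frame of chamber between 0.079 and 0.088 m and horizontal distance between lid_handle and chamber below 0.012 m and angle between lid_handle's own z axis and vertical below 0.04 rad), for 0.2 s.
2. the lid lies flat on the cork mat, let go (horizontal distance between lid_handle and mat below 0.05 m and z of lid_handle in the frame of mat below 0.052 m and angle between lid_handle's own z axis and vertical below 0.05 rad and contact force between the fingers and lid below 0.1 N), for 0.3 s.
3. every bolt is in the blue bin and every bearing in the yellow bin (x of bearing_1_centre in the frame of bin_yellow between -0.057 and 0.057 m and y of bearing_1_centre in the frame of bin_yellow between -0.045 and 0.045 m and z of bearing_1_centre in the frame of bin_yellow between 0 and 0.042 m and x of bearing_2_centre in the frame of bin_yellow between -0.057 and 0.057 m and y of bearing_2_centre in the frame of bin_yellow between -0.045 and 0.045 m and z of bearing_2_centre in the frame of bin_yellow between 0 and 0.042 m and x of bearing_3_centre in the frame of bin_yellow between -0.057 and 0.057 m and y of bearing_3_centre in the frame of bin_yellow between -0.045 and 0.045 m and z of bearing_3_centre in the frame of bin_yellow between 0 and 0.042 m and x of bolt_1_centre in the frame of bin_blue between -0.057 and 0.057 m and y of bolt_1_centre in the frame of bin_blue between -0.045 and 0.045 m and z of bolt_1_centre in the frame of bin_blue between 0 and 0.042 m and x of bolt_2_centre in the frame of bin_blue between -0.057 and 0.057 m and y of bolt_2_centre in the frame of bin_blue between -0.045 and 0.045 m and z of bolt_2_centre in the frame of bin_blue between 0 and 0.042 m and x of bolt_3_centre in the frame of bin_blue between -0.057 and 0.057 m and y of bolt_3_centre in the frame of bin_blue between -0.045 and 0.045 m and z of bolt_3_centre in the frame of bin_blue between 0 and 0.042 m), for 0.2 s.
4. the lid is back in its seat on the box (z of lid_handle in the frame of chamber between 0.079 and 0.088 m and horizontal distance between lid_handle and chamber below 0.012 m and angle between lid_handle's own z axis and vertical below 0.04 rad), for 0.2 s.
At the end, for the whole second after the job is handed in: The lid is seated in the box's rim (within 12 mm of centred, level, down on the ledge), the tap is closed (below 0.2 rad), every bolt present lies inside the blue bin and every bearing inside the yellow bin (all of step 3 and all of step 4 and value of joint tap below 0.2 rad); the robot touches nothing.
It fails at once if the v block is shoved more than 3 cm (distance of v_block from where it was at the start of the episode above 0.03 m).
Of bearing_1, bearing_2, bearing_3, bolt_1, bolt_2, bolt_3 only 3 to 5 are there at a start; the rules pass over those that are not, and their reading is None.
At some moment in a run one of bin_blue, bin_yellow may be knocked a few centimetres aside while the robot is not near it.
Once in a run the grip may slacken for a moment while it holds something.
It also fails if it takes over 210 s, if anything falls off the work surface, if the arm or the gripper's body presses on something with over 40 N, if the wrist force passes 120 N, or if a joint passes its speed limit or range.

## Working session

There is one attempt and no reset: what is moved stays moved. The work goes in short steps, Python scripts to look and compute and a tool call to move; the robot and the scene stay as the last step left them, time stands still between calls to the robot, and variables do not carry over. Pictures are saved under pics/ and viewed, and the job is handed in when it is done.

Besides the shell and the picture viewer there is one more tool, called as name(argument=value, ...), one argument or row to a line, values as JSON. send_rows: Moves the arm, as the interface text tells. Its arguments: {"type":"object","properties":{"increments":{"type":"array"}},"required":["increments"]}

```bash
ls; mkdir -p pics; python3 - <<'E'
from bench import robot
import cv2,numpy as np
o=robot.get_obs()
for k,v in o.items(): print(k,np.round(v,3))
for n in("scene","top"):
    s=robot.snapshot(n); cv2.imwrite(f"pics/{n}0.png",s["image"][:,:,::-1]); print(np.round(s["intrinsics"],1),np.round(s["world_from_camera"],3))
E
```

```text
pics
time 0.0
joint_positions [-1.344  0.088  1.372  0.     1.684 -0.103]
qvel [ 0.001  0.    -0.002 -0.001  0.001 -0.   ]
joint_torque [-0.0000e+00 -3.4018e+01 -3.0242e+01  7.2000e-02  3.3000e-02 -0.0000e+00]
tool_pos [ 0.178 -0.52   0.204]
ee_rot [-1.678  1.569  1.793]
wrist_force [-0.29   0.787  0.388]
wrist_torque [ 0.008 -0.009 -0.012]
width 0.094
[[572.4   0.  312.3]
 [  0.  572.4 235.7]
 [  0.    0.    1. ]] [[ 0.733 -0.449  0.512 -0.29 ]
 [-0.681 -0.479  0.554 -0.893]
 [-0.003 -0.754 -0.656  1.007]
 [ 0.     0.     0.     1.   ]]
[[436.2   0.  323.6]
 [  0.  436.2 238.7]
 [  0.    0.    1. ]] [[ 0.068 -0.974  0.217  0.27 ]
 [-0.998 -0.065  0.02  -0.133]
 [-0.006 -0.218 -0.976  0.938]
 [ 0.     0.     0.     1.   ]]
```

View pics/scene0.png

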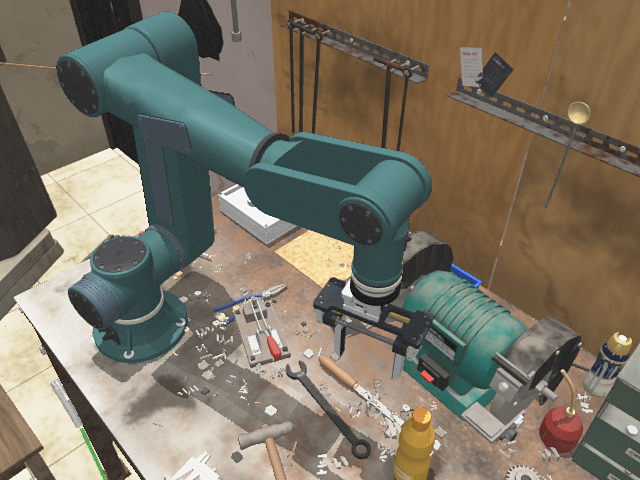

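View pics/top0.png

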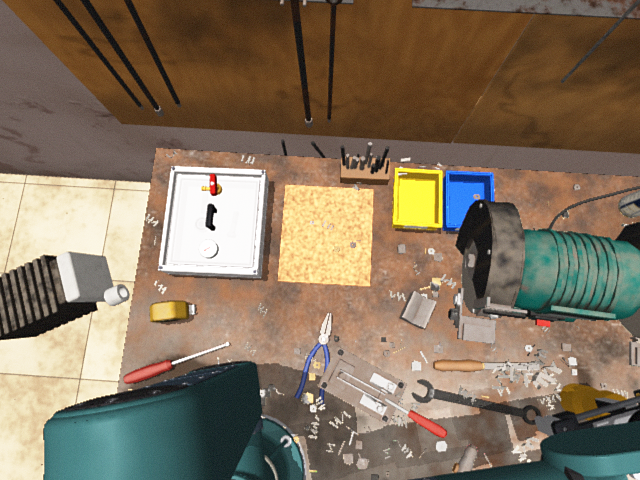

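```bash
cat > h.py <<'E'
from bench import robot
import cv2,numpy as np
from scipy.spatial.transform import Rotation as Ro
np.set_printoptions(suppress=True,precision=4)
def snap(n,name=None,crop=None,zoom=1):
    s=robot.snapshot(n); im=s["image"][:,:,::-1].copy()
    if name:
        c=im if crop is None else im[crop[1]:crop[3],crop[0]:crop[2]]
        cv2.imwrite(f"pics/{name}.png",cv2.resize(c,None,fx=zoom,fy=zoom,interpolation=cv2.INTER_CUBIC))
    return im,s["intrinsics"],s["world_from_camera"]
def ray(uv,K,T,z):
    uv=np.atleast_2d(np.asarray(uv,float)); d=np.c_[(uv[:,0]-K[0,2])/K[0,0],(uv[:,1]-K[1,2])/K[1,1],np.ones(len(uv))]@T[:3,:3].T
    return T[:3,3]+d*((z-T[2,3])/d[:,2])[:,None]
def proj(p,K,T):
    p=np.atleast_2d(p); c=(p-T[:3,3])@T[:3,:3]; return np.c_[K[0,0]*c[:,0]/c[:,2]+K[0,2],K[1,1]*c[:,1]/c[:,2]+K[1,2]]
def pose():
    o=robot.get_obs(); return np.array(o["tool_pos"]),Ro.from_euler('xyz',o["ee_rot"]).as_matrix(),o
def yawy():  # world heading of jaw axis, deg
    p,R,o=pose(); return np.degrees(np.arctan2(R[1,1],R[0,1]))
def go(target,jaw=None):
    """print tool-frame shift to world target TCP, and roll so jaw axis heads 'jaw' deg (mod 180)"""
    p,R,o=pose(); d=R.T@(np.array(target)-p)
    r=None
    if jaw is not None:
        h=np.degrees(np.arctan2(R[1,1],R[0,1])); dd=(jaw-h+90)%180-90
        # tool x down: +roll turns heading by -roll seen from above
        r=-np.radians(dd)
    print("t",round(o["time"],2),"tcp",p,"jaw",round(np.degrees(np.arctan2(R[1,1],R[0,1])),1),"shift",d,"roll",r,"w",round(o["width"],4),"q6",round(o["joint_positions"][5],2),"F",np.round(o["wrist_force"],1))
def blobs(mask,amin=30):
    n,l,s,c=cv2.connectedComponentsWithStats(mask.astype(np.uint8)); 
    return [(s[i,4],c[i],(l==i)) for i in range(1,n) if s[i,4]>=amin]
E
python3 - <<'E'
from h import *
im,K,T=snap("top","t1",(140,130,540,350),2)
hsv=cv2.cvtColor(im,cv2.COLOR_BGR2HSV)
p,R,o=pose(); print(R)
print("yawy",yawy())
roi=np.zeros(im.shape[:2],bool); roi[140:350,130:520]=1
H,S,V=[hsv[:,:,i].astype(int) for i in range(3)]
for nm,m,z in(("red",((H<6)|(H>174))&(S>150)&(V>100),.082),("blk",(V<60),.084),("yel",(H>25)&(H<33)&(S>200)&(V>90),.045),("blu",(H>100)&(H<120)&(S>150),.045),("mat",(H>12)&(H<25)&(S>60)&(V>170),.004)):
    for a,c,l in blobs(m&roi,40):
        pts=np.argwhere(l)[:,::-1]; r=cv2.minAreaRect(pts.astype(np.float32)); b=cv2.boxPoints(r)
        w=ray(b,K,T,z)
        print(nm,a,c,"world",ray(c,K,T,z)[0,:2],"rectc",w.mean(0)[:2],"sides",np.linalg.norm(w[1]-w[0]),np.linalg.norm(w[2]-w[1]),"ang",np.degrees(np.arctan2(*(w[1]-w[0])[[1,0]])))
E
```

```text
[[-0.0004  0.3238 -0.9461]
 [ 0.0017 -0.9461 -0.3238]
 [-1.     -0.0017 -0.0002]]
yawy -71.10700192996516
red 46 [212.7391 188.9783] world [0.5497 0.1208] rectc [0.5507 0.1214] sides 0.010374064635271374 0.019590940406406923 ang -86.22114700454891
blk 40 [283.85 148.1 ] world [ 0.6488 -0.0182] rectc [ 0.649 -0.018] sides 0.005494878618717337 0.0329221496597904 ang -72.71429345433289
blk 50 [317.72 149.6 ] world [ 0.6501 -0.0896] rectc [ 0.6498 -0.0897] sides 0.00569631352543746 0.04198450508887538 ang -46.088347625694226
blk 50 [342.9 155.3] world [ 0.6408 -0.1431] rectc [ 0.6392 -0.1436] sides 0.00745299678481476 0.03699029911769218 ang -77.53098626699617
blk 131 [379.3206 162.2061] world [ 0.6303 -0.2198] rectc [ 0.6334 -0.221 ] sides 0.06388083787305711 0.016238724233034865 ang -25.431201845330026
blk 2055 [478.944  240.6462] world [ 0.4762 -0.4252] rectc [ 0.4699 -0.4233] sides 0.21019393774106268 0.09035551988384029 ang -19.10589945285421
blk 156 [210.3205 216.1603] world [0.491 0.118] rectc [0.4904 0.1165] sides 0.05186106027517353 0.017993834886543724 ang 1.0966260247166721
bl
[... 2164 characters left out ...]
503] world [ 0.2751 -0.2854] rectc [ 0.2751 -0.2849] sides 0.04393540728129797 0.054290146327823884 ang -12.129430024780481
mat 52 [349.6538 341.9231] world [ 0.2611 -0.1824] rectc [ 0.2644 -0.1818] sides 0.01585143936541084 0.039565011214204686 ang -50.049684305469114
mat 103 [431.0777 342.6311] world [ 0.2711 -0.3514] rectc [ 0.27   -0.3509] sides 0.06362242631555624 0.02238074931011103 ang -56.963154450947215
mat 42 [421.7381 340.3333] world [ 0.2745 -0.332 ] rectc [ 0.2728 -0.3327] sides 0.01920203238565912 0.0229165037905558 ang -4.053293022555663
mat 43 [260.7674 343.3953] world [0.2455 0.0022] rectc [0.2465 0.0018] sides 0.033078071134145536 0.016896683870785467 ang -53.80245719973611
```

View pics/t1.png

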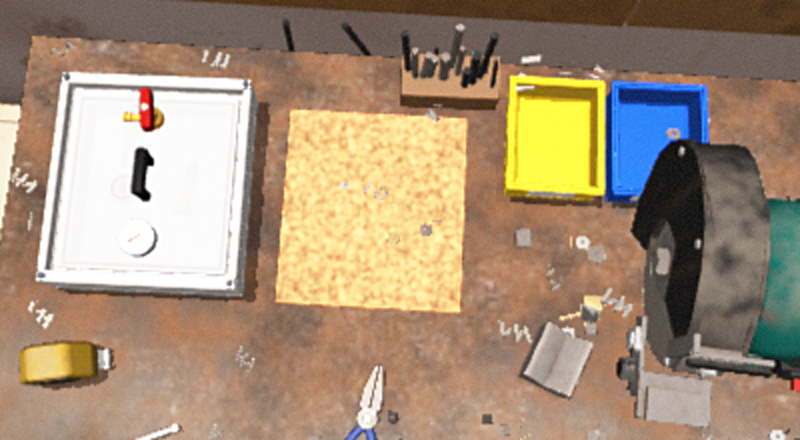

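```bash
python3 - <<'E'
from h import *
im,K,T=snap("top","t2",(150,155,280,290),4.4)
im,K,T=snap("top","t3",(380,155,540,290),4.4)
E
```

```text
(no output)
```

View pics/t2.png

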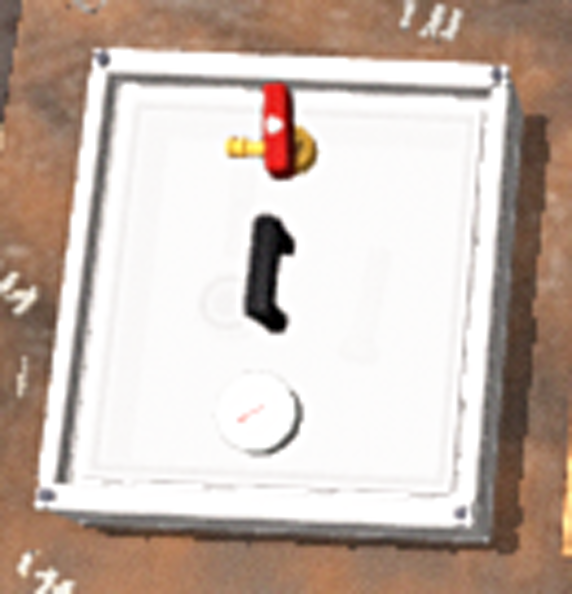

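View pics/t3.png

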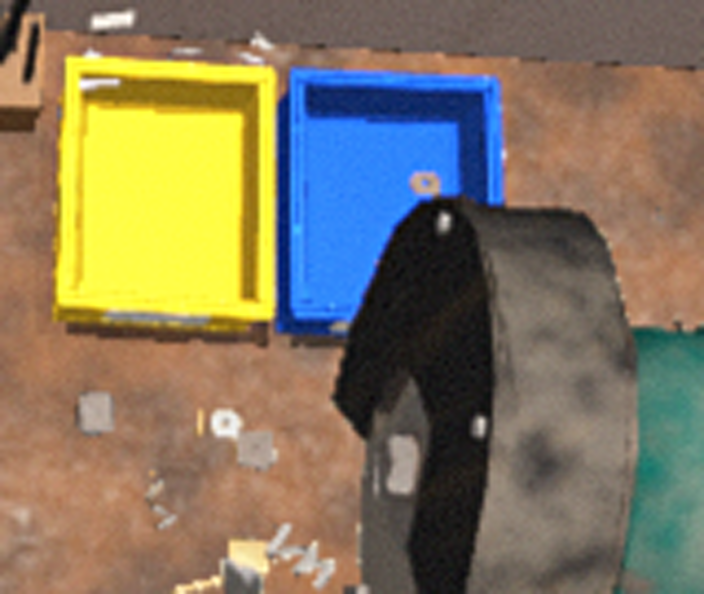

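```bash
python3 - <<'E'
from h import *
im,K,T=snap("top")
def q(pts,off,z,nm):
    w=ray(np.array(pts)/4.4+off,K,T,z)[:,:2]
    print(nm,w.tolist() if 0 else w.round(4),"c",w.mean(0),"sides",[round(np.linalg.norm(w[i]-w[i-1]),4) for i in range(len(w))],"ang",[round(np.degrees(np.arctan2(*(w[i]-w[i-1])[::-1])),1) for i in range(len(w))])
q([(90,49),(515,66),(473,528),(35,508)],(150,155),.06,"chamber")
q([(125,85),(485,107),(447,492),(78,472)],(150,155),.05,"lid")
q([(264,217),(264,326)],(150,155),.09,"handle")
q([(272,86),(283,176)],(150,155),.082,"tap")
q([(258,413)],(150,155),.075,"gauge")
q([(65,57),(277,66),(274,329),(55,322)],(380,155),.045,"yel")
q([(292,68),(500,75)],(380,155),.045,"blu")
q([(292,68),(275,333)],(380,155),.045,"blu2")
E
```

```text
chamber [[0.6021 0.2244]
 [0.607  0.0165]
 [0.3807 0.0141]
 [0.3763 0.2172]] c [0.4915 0.118 ] sides [np.float64(0.2259), np.float64(0.2079), np.float64(0.2263), np.float64(0.2032)] ang [np.float64(1.8), np.float64(-88.7), np.float64(-179.4), np.float64(91.2)]
lid [[0.5883 0.2085]
 [0.5886 0.0308]
 [0.398  0.0296]
 [0.3958 0.2036]] c [0.4927 0.1181] sides [np.float64(0.1926), np.float64(0.1777), np.float64(0.1906), np.float64(0.174)] ang [np.float64(1.5), np.float64(-89.9), np.float64(-179.6), np.float64(90.7)]
handle [[0.5141 0.12  ]
 [0.4626 0.1135]] c [0.4884 0.1167] sides [np.float64(0.0519), np.float64(0.0519)] ang [np.float64(7.1), np.float64(-172.9)]
tap [[0.5809 0.1266]
 [0.5369 0.116 ]] c [0.5589 0.1213] sides [np.float64(0.0453), np.float64(0.0453)] ang [np.float64(13.6), np.float64(-166.4)]
gauge [[0.425  0.1155]] c [0.425  0.1155] sides [np.float64(0.0)] ang [np.float64(0.0)]
yel [[ 0.6357 -0.2578]
 [ 0.6378 -0.3622]
 [ 0.504  -0.3619]
 [ 0.5005 -0.2574]] c [ 0.5695 -0.3099] sides [np.float64(0.1352), np.float64(0.1044), np.float64(0.1338), np.float64(0.1046)] ang [np.float64(-0.2), np.float64(-88.8), np.float64(179.9), np.float64(91.9)]
blu [[ 0.6373 -0.3696]
 [ 0.6403 -0.4717]] c [ 0.6388 -0.4206] sides [np.float64(0.1021), np.float64(0.1021)] ang [np.float64(91.7), np.float64(-88.3)]
blu2 [[ 0.6373 -0.3696]
 [ 0.502  -0.3624]] c [ 0.5697 -0.366 ] sides [np.float64(0.1354), np.float64(0.1354)] ang [np.float64(-3.0), np.float64(177.0)]
```

```bash
python3 - <<'E'
from h import *
go((0.557,0.119,0.28),-88.5)
E
```

```text
t 0.3 tcp [ 0.1781 -0.5202  0.2051] jaw -71.1 shift [-0.0745 -0.4821 -0.5655] roll 0.30364417002563543 w 0.0943 q6 -0.1 F [ 0.8 -0.4  0.5]
```

send_rows(
  increments=[
    [1, -0.03, 0, -0.02, 0],
    [1, -0.06, -0.02, -0.05, 0],
    [1, -0.08, -0.05, -0.08, 0.05],
    [1, -0.08, -0.07, -0.11, 0.1],
    [1, -0.08, -0.1, -0.14, 0.15],
  ],
)

```text
time: 0.72
tool_pos: [0.2775, -0.384, 0.2877]
ee_rot: [2.002, 1.566, -0.964]
wrist_force: [-0.3, 0.1, -0.8]
width: 0.0942
```

```bash
python3 - <<'E'
from h import *
go((0.557,0.119,0.28),-88.5)
E
```

```text
t 0.72 tcp [ 0.2775 -0.384   0.2877] jaw -79.9 shift [ 0.0065 -0.4462 -0.3634] roll 0.1501534766201239 w 0.0942 q6 0.33 F [-0.3  0.1 -0.8]
```

send_rows(
  increments=[
    [1, 0, -0.031, -0.026, 0.08],
    [1, 0, -0.062, -0.052, 0.15],
    [1, 0, -0.093, -0.077, 0.15],
    [1, 0, -0.124, -0.102, 0.15],
    [1, 0, -0.155, -0.127, 0.15],
  ],
)

```text
time: 1.13
tool_pos: [0.3739, -0.2073, 0.2857]
ee_rot: [2.414, 1.57, -0.698]
wrist_force: [1.0, -0.7, 1.0]
width: 0.0941
```

```bash
python3 - <<'E'
from h import *
go((0.557,0.119,0.28),-88.5)
E
```

```text
t 1.13 tcp [ 0.3739 -0.2073  0.2857] jaw -88.3 shift [ 0.0056 -0.3208 -0.1926] roll 0.0031534801868354804 w 0.0941 q6 0.9 F [ 1.  -0.7  1. ]
```

send_rows(
  increments=[
    [1, 0, -0.034, -0.021, 0],
    [1, 0, -0.068, -0.042, 0],
    [1, 0, -0.102, -0.063, 0],
    [1, 0, -0.136, -0.083, 0],
    [1, 0, -0.17, -0.103, 0],
  ],
)

```text
time: 1.55
tool_pos: [0.4719, -0.0341, 0.2856]
ee_rot: [2.639, 1.57, -0.472]
wrist_force: [0.6, -1.7, -0.0]
width: 0.0945
```

```bash
python3 - <<'E'
from h import *
go((0.557,0.119,0.2),-88.5)
snap("scene","s1")
snap("top","t4",(150,130,540,350),2)
E
```

```text
t 1.55 tcp [ 0.4719 -0.0341  0.2856] jaw -88.3 shift [ 0.0856 -0.1505 -0.0897] roll 0.0039440532554643765 w 0.0945 q6 1.35 F [ 0.6 -1.7 -0. ]
```

View pics/s1.png

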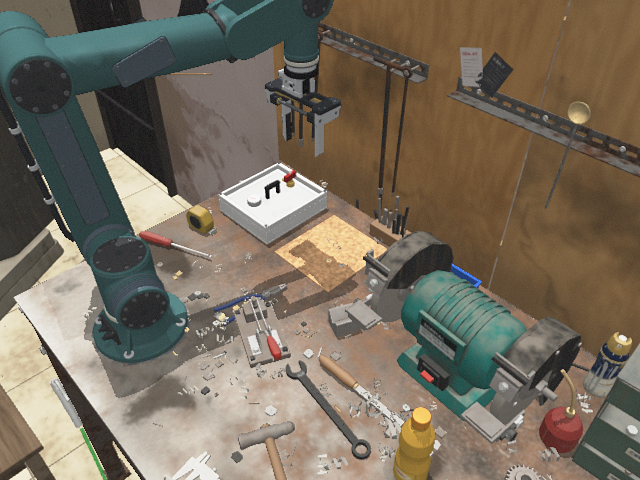

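```bash
python3 - <<'E'
from h import *
im,K,T=snap("scene","s2",(210,150,335,250),5)
for nm,p in (("handle",(0.4915,0.1175,0.09)),("tap",(0.5575,0.1195,0.092)),("ch corner",(0.6046,0.0165,0.06))): print(nm,(proj(p,K,T)-[210,150])*5)
E
```

```text
handle [[306.5311 166.5233]]
tap [[395.1262 114.5181]]
ch corner [[583.4779 206.7925]]
```

View pics/s2.png

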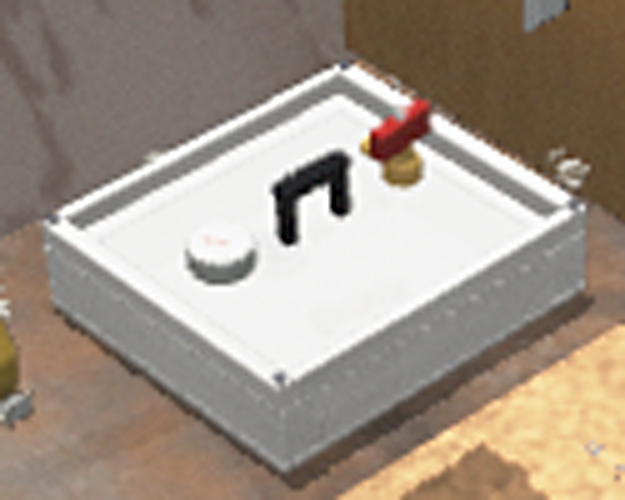

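send_rows(
  increments=[
    [1, 0.02, -0.035, -0.022, 0],
    [1, 0.05, -0.07, -0.044, 0],
    [1, 0.08, -0.105, -0.065, 0],
    [1, 0.11, -0.13, -0.08, 0],
    [1, 0.125, -0.15, -0.089, 0],
  ],
)

```text
time: 2.12
tool_pos: [0.5539, 0.1104, 0.1638]
ee_rot: [1.975, 1.57, -1.139]
wrist_force: [0.2, 0.4, 0.5]
width: 0.0942
```

```bash
python3 - <<'E'
from h import *
go((0.5565,0.1185,0.074),-88.5)
snap("scene","s3",(210,90,335,250),3)
E
```

```text
t 2.12 tcp [0.5539 0.1104 0.1638] jaw -88.4 shift [ 0.0898 -0.0082 -0.0027] roll 0.0009050519103233799 w 0.0942 q6 1.64 F [0.2 0.4 0.5]
```

View pics/s3.png

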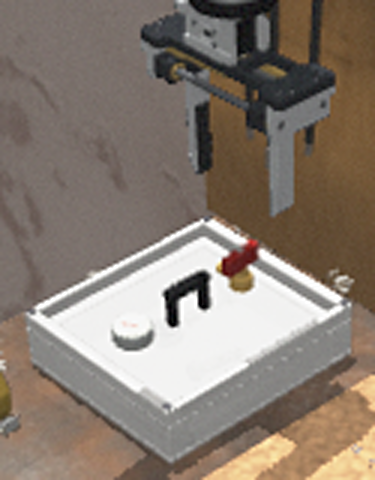

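send_rows(
  increments=[
    [1, 0.02, -0.002, 0, 0],
    [1, 0.05, -0.002, 0, 0],
    [1, 0.05, -0.002, 0, 0],
    [1, 0.05, -0.002, 0, 0],
  ],
)

```text
time: 2.5
tool_pos: [0.5518, 0.1116, 0.1133]
ee_rot: [0.19, 1.566, -2.924]
wrist_force: [0.4, 0.7, 0.4]
width: 0.0937
```

```bash
python3 - <<'E'
from h import *
go((0.5565,0.1185,0.074),-88.5)
E
```

```text
t 2.5 tcp [0.5518 0.1116 0.1133] jaw -88.4 shift [ 0.0393 -0.0068 -0.0051] roll 0.0018809921100131242 w 0.0937 q6 1.64 F [0.4 0.7 0.4]
```

send_rows(
  increments=[
    [1, 0.01, -0.007, -0.005, 0],
    [0.2, 0.025, -0.007, -0.005, 0],
    [0, 0.039, -0.007, -0.005, 0],
    [0, 0.039, -0.007, -0.005, 0],
    [0, 0.039, -0.007, -0.005, 0],
  ],
)

```text
time: 2.92
tool_pos: [0.5587, 0.1203, 0.0768]
ee_rot: [-3.065, 1.57, 0.106]
wrist_force: [0.8, -0.3, 0.7]
width: 0.0707
```

```bash
python3 - <<'E'
from h import *
go((0.5565,0.1185,0.074),-88.5)
snap("scene","s4",(210,90,335,250),3)
snap("top","t5",(150,130,290,290),4)
E
```

```text
t 2.92 tcp [0.5587 0.1203 0.0768] jaw -88.3 shift [0.0028 0.0017 0.0022] roll 0.00310412396894271 w 0.0707 q6 1.65 F [ 0.8 -0.3  0.7]
```

View pics/s4.png

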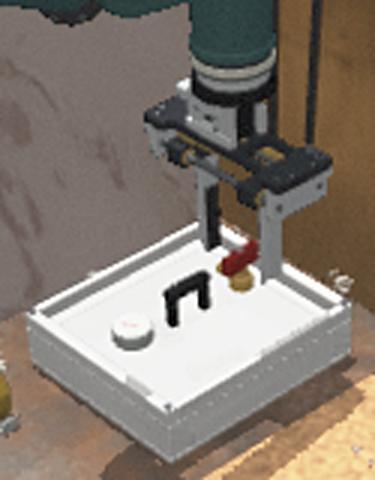

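View pics/t5.png

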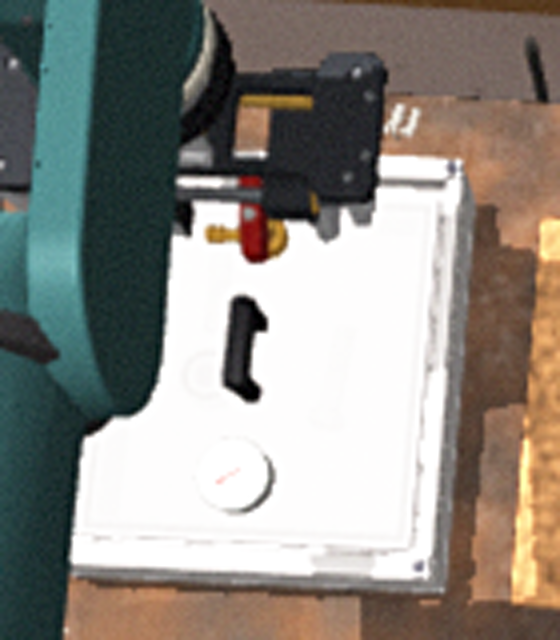

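send_rows(
  increments=[
    [-0.4, 0.003, 0.001, 0.002, 0],
    [-0.6, 0.003, 0.001, 0.002, 0],
    [-1, 0.003, 0.001, 0.002, 0],
    [-1, 0.003, 0.001, 0.002, 0],
    [-1, 0.003, 0.001, 0.002, 0],
  ],
)

```text
time: 3.43
tool_pos: [0.5563, 0.1194, 0.0732]
ee_rot: [3.054, 1.57, -0.058]
wrist_force: [-0.5, 0.5, 0.7]
width: 0.0295
```

send_rows(
  increments=[
    [-1, 0, 0, 0, 0],
    [-1, 0, 0, 0, 0],
    [-1, 0, 0, 0, 0],
  ],
)

```text
time: 3.68
tool_pos: [0.5561, 0.12, 0.073]
ee_rot: [-1.535, 1.57, 1.637]
wrist_force: [-0.6, 0.8, 0.9]
width: 0.012
```

```bash
python3 - <<'E'
from h import *
go((0.5565,0.1185,0.074),-88.5)
snap("scene","s5",(210,90,335,250),3)
E
```

```text
t 3.68 tcp [0.5561 0.12   0.073 ] jaw -88.3 shift [-0.0011  0.0015 -0.0004] roll 0.0039031881966947574 w 0.012 q6 1.65 F [-0.6  0.8  0.9]
```

View pics/s5.png

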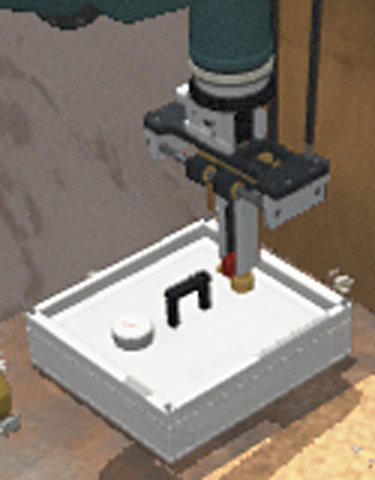

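send_rows(
  increments=[
    [-1, 0, 0, 0, -0.12],
    [-1, 0, 0, 0, -0.24],
    [-1, 0, 0, 0, -0.36],
    [-1, 0, 0, 0, -0.48],
    [-1, 0, 0, 0, -0.6],
  ],
)

```text
time: 4.15
tool_pos: [0.5567, 0.1186, 0.0729]
ee_rot: [1.614, 1.569, -0.892]
wrist_force: [1.7, -0.4, -0.5]
width: 0.0115
```

send_rows(
  increments=[
    [-1, 0, 0, 0, -0.12],
    [-1, 0, 0, 0, -0.24],
    [-1, 0, 0, 0, -0.36],
    [-1, 0, 0, 0, -0.48],
    [-1, 0, 0, 0, -0.6],
  ],
)

```text
time: 4.57
tool_pos: [0.5569, 0.1189, 0.0729]
ee_rot: [1.455, 1.569, -0.451]
wrist_force: [1.4, 0.1, -1.3]
width: 0.0116
```

send_rows(
  increments=[
    [-1, 0, 0, 0, -0.12],
    [-1, 0, 0, 0, -0.24],
    [-1, 0, 0, 0, -0.34],
    [-1, 0, 0, 0, -0.37],
    [-1, 0, 0, 0, -0.37],
  ],
)

```text
time: 4.98
tool_pos: [0.5568, 0.1192, 0.073]
ee_rot: [1.291, 1.569, -0.251]
wrist_force: [2.6, 0.2, -1.0]
width: 0.0114
```

```bash
python3 - <<'E'
from h import *
go((0.5565,0.1185,0.074),1.5)
print(robot.get_obs()["wrist_torque"])
snap("scene","s6",(210,90,335,250),3)
E
```

```text
t 4.98 tcp [0.5568 0.1192 0.073 ] jaw 1.7 shift [-0.001  -0.0004  0.0007] roll 0.0029841273192074877 w 0.0114 q6 0.08 F [ 2.6  0.2 -1. ]
[-0.0547 -0.439  -0.0254]
```

View pics/s6.png

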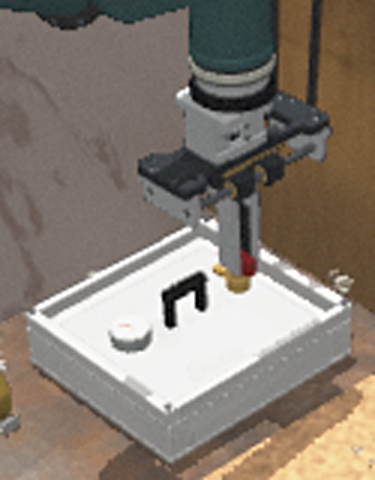

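send_rows(
  increments=[
    [-0.4, 0, 0, 0, 0],
    [-0.4, 0, 0, 0, 0],
    [-0.4, 0, 0, 0, 0],
    [-0.4, -0.04, 0, 0, 0],
    [-0.4, -0.07, 0, 0, 0],
  ],
)

```text
time: 5.45
tool_pos: [0.5543, 0.1192, 0.142]
ee_rot: [-1.458, 1.565, -3.0]
wrist_force: [1.1, 0.0, 0.6]
width: 0.0287
```

send_rows(
  increments=[
    [0, -0.02, 0, 0, 0.12],
    [0, -0.02, 0, 0, 0.24],
    [0, -0.02, 0, 0, 0.36],
    [0, -0.02, 0, 0, 0.48],
    [0, -0.02, 0, 0, 0.6],
  ],
)

```text
time: 5.87
tool_pos: [0.5559, 0.1194, 0.1631]
ee_rot: [-0.346, 1.571, -2.494]
wrist_force: [-0.4, -0.4, 0.4]
width: 0.0472
```

```bash
python3 - <<'E'
from h import *
go((0.491,0.1175,0.15),-88.5)
snap("scene","s7",(210,90,335,250),3)
snap("top","t7",(150,130,290,290),4)
E
```

```text
t 5.87 tcp [0.5559 0.1194 0.1631] jaw -33.1 shift [ 0.0131 -0.0533  0.037 ] roll 0.96740325074195 w 0.0472 q6 0.69 F [-0.4 -0.4  0.4]
```

View pics/s7.png

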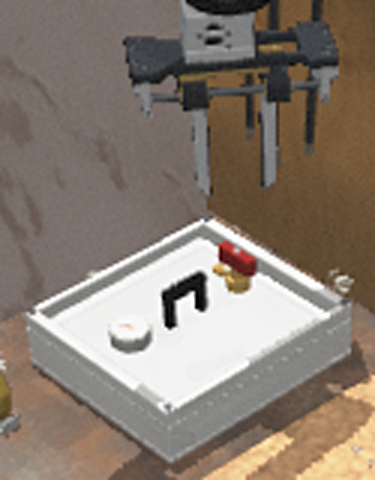

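View pics/t7.png

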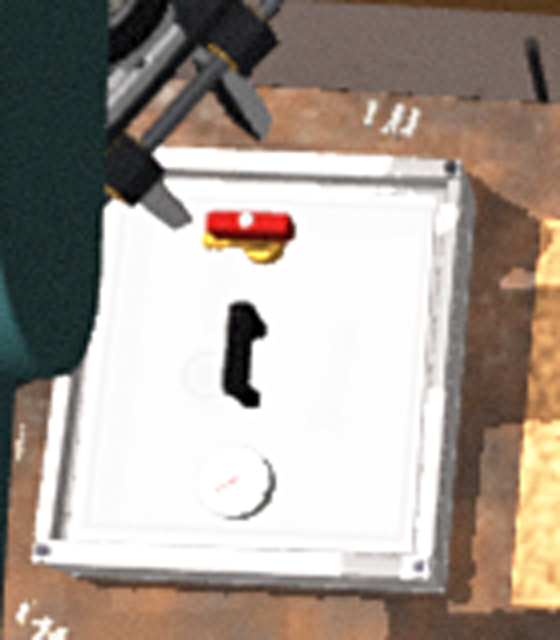

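```bash
python3 - <<'E'
from h import *
im,K,T=snap("top")
print(ray((210.0,218.5),K,T,.09),ray((211.75,185),K,T,.092),ray((150+235/4,130+481/4),K,T,.075))
E
```

```text
[[0.4845 0.1162 0.09  ]] [[0.5548 0.1209 0.092 ]] [[0.4222 0.1149 0.075 ]]
```

send_rows(
  increments=[
    [0, 0, -0.01, 0.007, 0.12],
    [0, 0, -0.02, 0.014, 0.24],
    [0, 0, -0.03, 0.021, 0.36],
    [0, 0, -0.04, 0.028, 0.48],
    [0, 0, -0.05, 0.036, 0.6],
  ],
)

```text
time: 6.43
tool_pos: [0.4939, 0.1161, 0.1627]
ee_rot: [-0.168, 1.57, -2.913]
wrist_force: [-0.4, -0.3, -0.7]
width: 0.0468
```

send_rows(
  increments=[
    [0, 0, 0, 0, 0.12],
    [0, 0, 0, 0, 0.24],
    [0, 0, 0, 0, 0.36],
    [0, 0, 0, 0, 0.37],
    [0, 0, 0, 0, 0.37],
  ],
)

```text
time: 6.85
tool_pos: [0.4945, 0.1161, 0.1629]
ee_rot: [0.479, 1.571, -2.628]
wrist_force: [0.1, 0.4, 0.8]
width: 0.0472
```

```bash
python3 - <<'E'
from h import *
go((0.49,0.1175,0.062),-88.5)
E
```

```text
t 6.85 tcp [0.4945 0.1161 0.1629] jaw -88.0 shift [ 0.1009 -0.0016  0.0044] roll 0.007864001026723499 w 0.0472 q6 1.66 F [0.1 0.4 0.8]
```

send_rows(
  increments=[
    [0, 0.03, -0.001, 0.006, 0.008],
    [0, 0.06, -0.001, 0.006, 0.008],
    [0, 0.09, -0.001, 0.006, 0.008],
    [0, 0.1, -0.001, 0.006, 0.008],
    [0, 0.1, -0.001, 0.006, 0.008],
  ],
)

```text
time: 7.27
tool_pos: [0.4859, 0.1166, 0.0595]
ee_rot: [0.109, 1.563, -3.009]
wrist_force: [-0.5, -0.1, -0.9]
width: 0.0471
```

```bash
python3 - <<'E'
from h import *
go((0.488,0.1175,0.064),-88.5)
snap("scene","s8",(210,90,335,250),3)
E
```

```text
t 7.27 tcp [0.4859 0.1166 0.0595] jaw -88.6 shift [-0.0045 -0.0009 -0.0021] roll -0.001990928565097684 w 0.0471 q6 1.67 F [-0.5 -0.1 -0.9]
```

View pics/s8.png

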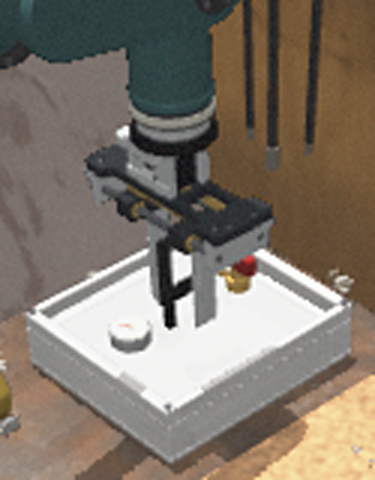

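send_rows(
  increments=[
    [-0.7, -0.003, -0.001, -0.001, 0],
    [-1, -0.003, -0.001, -0.001, 0],
    [-1, -0.003, -0.001, -0.001, 0],
    [-1, -0.003, -0.001, -0.001, 0],
    [-1, -0.003, -0.001, -0.001, 0],
  ],
)

```text
time: 7.73
tool_pos: [0.4903, 0.1184, 0.0671]
ee_rot: [-2.734, 1.568, 0.43]
wrist_force: [-0.3, 3.9, 2.6]
width: 0.0167
```

```bash
python3 - <<'E'
from h import *
go((0.488,0.1175,0.064),-88.5)
E
```

```text
t 7.73 tcp [0.4903 0.1184 0.0671] jaw -88.7 shift [0.0031 0.0009 0.0024] roll -0.0041741604089251035 w 0.0167 q6 1.67 F [-0.3  3.9  2.6]
```

send_rows(
  increments=[
    [-1, 0, 0, 0, 0],
    [-1, 0, 0, 0, 0],
    [-1, -0.01, 0, 0, 0],
    [-1, -0.02, 0, 0, 0],
    [-1, -0.03, 0, 0, 0],
  ],
)

```text
time: 8.15
tool_pos: [0.4885, 0.1173, 0.0956]
ee_rot: [0.432, 1.567, -2.688]
wrist_force: [-0.3, -0.4, -4.9]
width: 0.0137
```

```bash
python3 - <<'E'
from h import *
go((0.487,-0.119,0.15),-88.5)
snap("scene","s9",(210,90,335,250),3)
E
```

```text
t 8.15 tcp [0.4885 0.1173 0.0956] jaw -88.8 shift [-0.054   0.2363  0.0067] roll -0.0045855822319087825 w 0.0137 q6 1.67 F [-0.3 -0.4 -4.9]
```

View pics/s9.png

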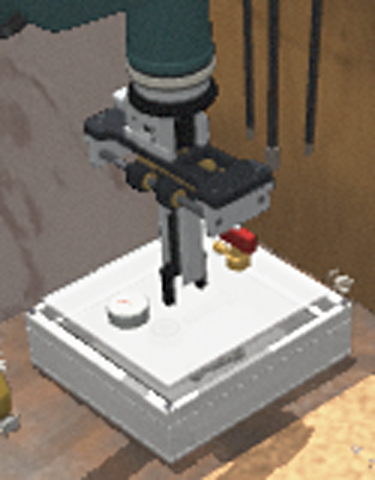

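send_rows(
  increments=[
    [-1, -0.02, 0, 0, 0],
    [-1, -0.035, 0.01, 0, 0],
    [-1, -0.035, 0.035, 0.001, 0],
    [-1, -0.035, 0.065, 0.002, 0],
    [-1, -0.035, 0.095, 0.003, 0],
  ],
)

```text
time: 8.62
tool_pos: [0.4882, 0.022, 0.1314]
ee_rot: [1.494, 1.57, -1.624]
wrist_force: [0.1, -0.5, -4.4]
width: 0.0137
```

send_rows(
  increments=[
    [-1, 0, 0.03, 0, 0],
    [-1, 0, 0.06, 0, 0],
    [-1, 0, 0.09, 0, 0],
    [-1, 0, 0.12, 0, 0],
    [-1, 0, 0.14, 0, 0],
  ],
)

```text
time: 9.03
tool_pos: [0.4909, -0.12, 0.1309]
ee_rot: [0.903, 1.569, -2.219]
wrist_force: [0.4, 0.4, -4.2]
width: 0.0138
```

```bash
python3 - <<'E'
from h import *
go((0.488,-0.119,0.05),-88.5)
snap("scene","s10")
snap("top","t10",(150,130,430,340),2.8)
E
```

```text
t 9.03 tcp [ 0.4909 -0.12    0.1309] jaw -88.9 shift [ 0.0809 -0.0012  0.0028] roll -0.0064818941435389995 w 0.0138 q6 1.2 F [ 0.4  0.4 -4.2]
```

View pics/s10.png

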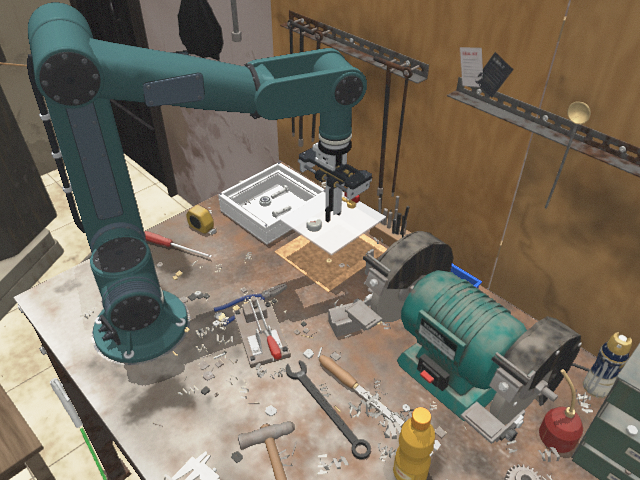

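View pics/t10.png

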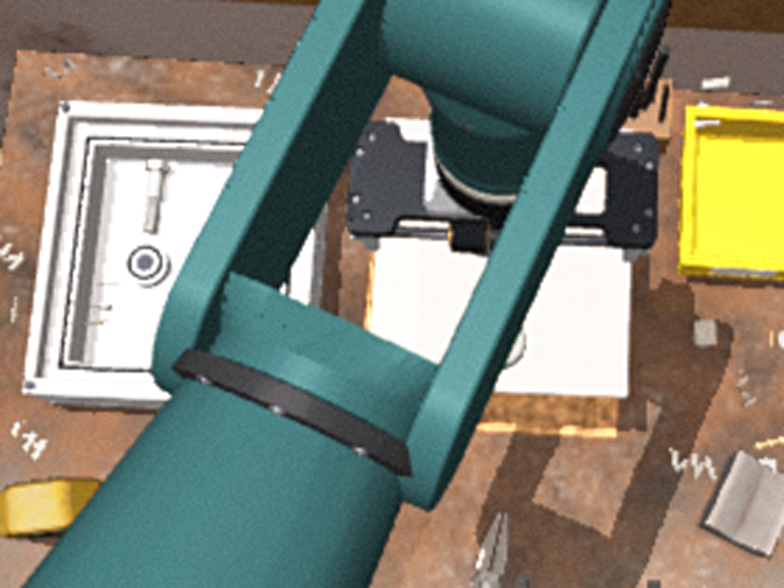

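send_rows(
  increments=[
    [-1, 0.03, -0.001, 0.003, 0],
    [-1, 0.06, -0.001, 0.003, 0],
    [-1, 0.08, -0.001, 0.003, 0],
    [-1, 0.092, -0.001, 0.003, 0],
    [-1, 0.096, -0.001, 0.003, 0],
  ],
)

```text
time: 9.55
tool_pos: [0.4866, -0.1149, 0.0324]
ee_rot: [-0.366, 1.565, 2.798]
wrist_force: [-1.3, 0.4, -2.6]
width: 0.0138
```

send_rows(
  increments=[
    [-1, 0.002, 0, 0, 0],
    [-1, 0.005, 0, 0, 0],
    [-1, 0.005, 0, 0, 0],
  ],
)

```text
time: 9.8
tool_pos: [0.4899, -0.1163, 0.0316]
ee_rot: [2.785, 1.568, -0.335]
wrist_force: [-1.3, -0.1, -2.8]
width: 0.0139
```

```bash
python3 - <<'E'
from h import *
go((0.488,-0.119,0.029),-88.5)
snap("scene","s11",(250,150,420,320),4)
E
```

```text
t 9.8 tcp [ 0.4899 -0.1163  0.0316] jaw -88.7 shift [0.0026 0.0027 0.0019] roll -0.004068557735383998 w 0.0139 q6 1.2 F [-1.3 -0.1 -2.8]
```

View pics/s11.png

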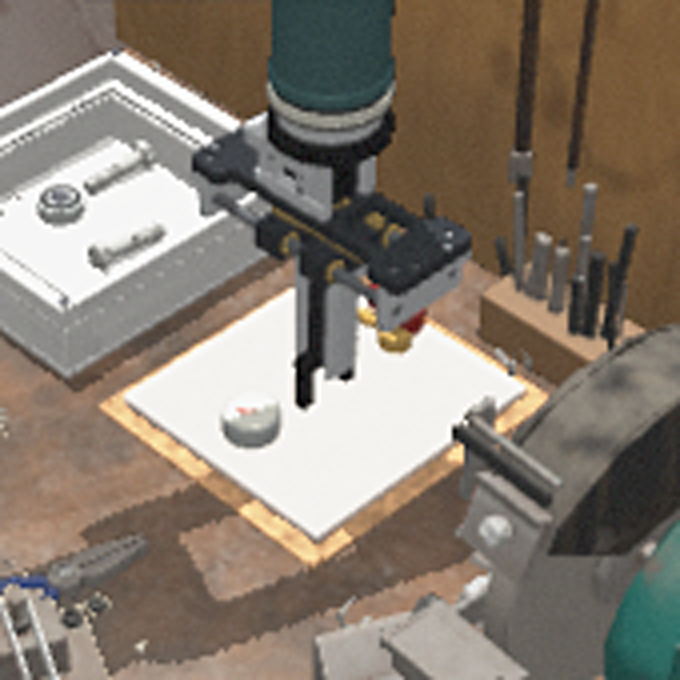

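send_rows(
  increments=[
    [-1, 0.003, 0, 0, 0],
    [-1, 0.003, 0, 0, 0],
    [-0.3, 0.003, 0, 0, 0],
    [0, 0.003, 0, 0, 0],
    [0, 0.003, 0, 0, 0],
  ],
)

```text
time: 10.27
tool_pos: [0.49, -0.1166, 0.0283]
ee_rot: [2.743, 1.567, -0.377]
wrist_force: [0.0, -0.7, -1.2]
width: 0.0302
```

send_rows(
  increments=[
    [0, 0, 0, 0, 0],
    [0, -0.03, 0, 0, 0],
    [0, -0.07, 0, 0, 0],
    [0, -0.11, 0, 0, 0],
    [0, -0.15, 0, 0, 0],
  ],
)

```text
time: 10.68
tool_pos: [0.4883, -0.116, 0.1782]
ee_rot: [-0.228, 1.57, 2.936]
wrist_force: [0.3, -1.1, 0.2]
width: 0.047
```

```bash
python3 - <<'E'
from h import *
go((0.36,-0.10,0.25),-88.5)
snap("scene","s12",(200,130,420,300),3.6)
E
```

```text
t 10.68 tcp [ 0.4883 -0.116   0.1782] jaw -88.8 shift [-0.0717 -0.0188  0.128 ] roll -0.0044566478320607 w 0.047 q6 1.2 F [ 0.3 -1.1  0.2]
```

View pics/s12.png

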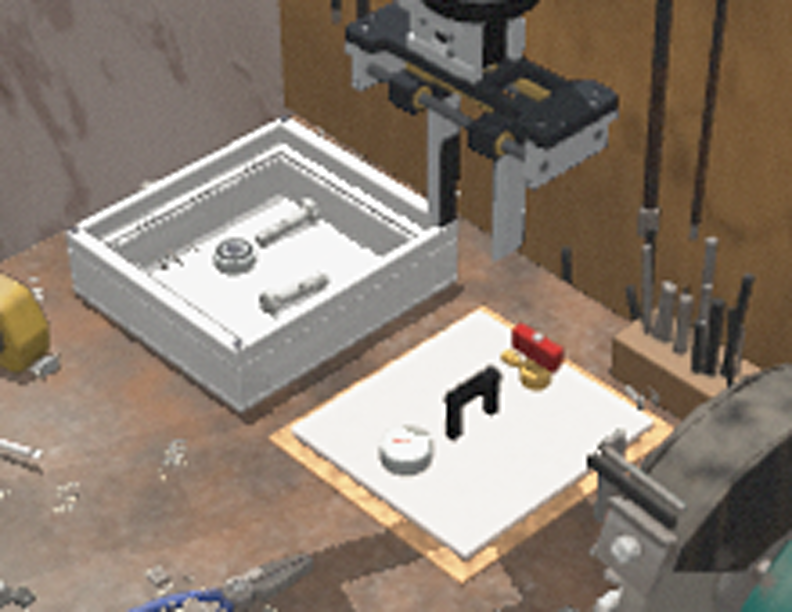

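send_rows(
  increments=[
    [0.2, -0.03, 0.03, 0, 0],
    [0.2, -0.05, 0.06, 0, 0],
    [0.2, -0.07, 0.09, 0, 0],
    [0.2, -0.09, 0.12, 0, 0],
    [0.2, -0.1, 0.13, 0, 0],
  ],
)

```text
time: 11.15
tool_pos: [0.4919, -0.2502, 0.279]
ee_rot: [2.193, 1.566, -0.931]
wrist_force: [0.7, -0.7, -0.5]
width: 0.0563
```

```bash
python3 - <<'E'
from h import *
go((0.36,-0.10,0.25),-88.5)
snap("scene","s13",(200,130,420,300),3.6)
snap("top","t13",(140,150,300,290),5)
snap("top","t13b")
E
```

```text
t 11.15 tcp [ 0.4919 -0.2502  0.279 ] jaw -89.0 shift [ 0.0281 -0.1527  0.1292] roll -0.00800694797200828 w 0.0563 q6 0.98 F [ 0.7 -0.7 -0.5]
```

View pics/t13.png

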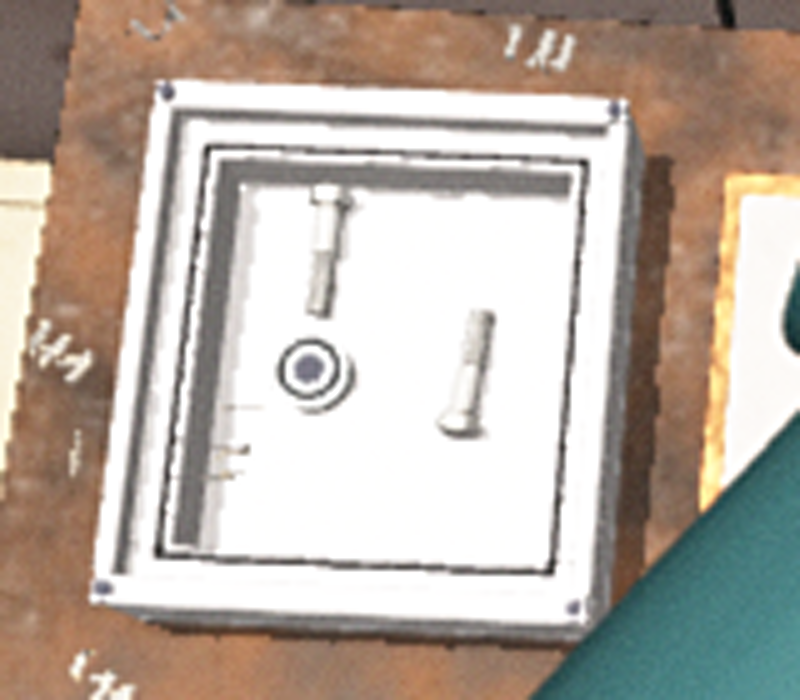

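View pics/t13b.png

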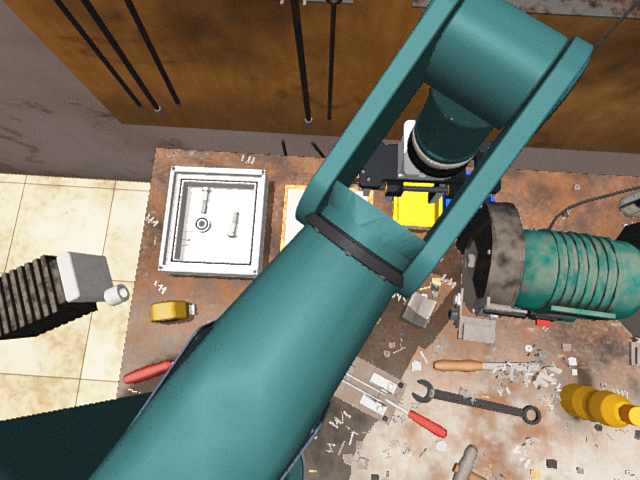

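View pics/s13.png

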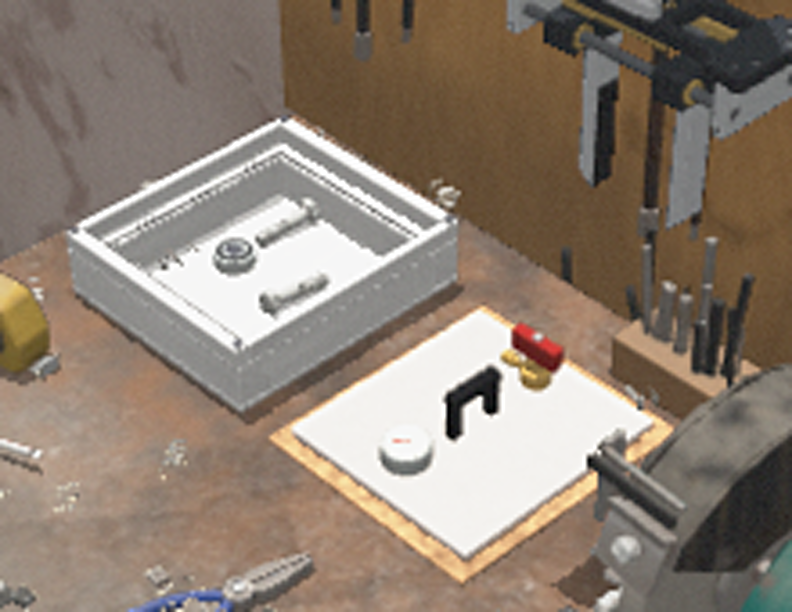

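```bash
python3 - <<'E'
from h import *
im,K,T=snap("top","t14",(380,150,540,330),4)
im2,K2,T2=snap("scene","s14",(340,200,500,340),4.5)
np.savez("cal.npz",K=K,T=T,K2=K2,T2=T2)
def f(p,z): return ray(np.atleast_2d(p)/5+[140,150],K,T,z)
print("bearing",f((309,369),.017))
for nm,h,t in(("A",(330,195),(318,315)),("B",(460,430),(483,311))):
    w=np.r_[f(h,.02),f(t,.018)]; d=w[0]-w[1]; print(nm,w,np.linalg.norm(d[:2]),np.degrees(np.arctan2(d[1],d[0])))
E
```

```text
bearing [[0.4899 0.1541 0.017 ]]
A [[0.5689 0.1541 0.02  ]
 [0.5142 0.153  0.018 ]] 0.05470565107024654 1.174237330041951
B [[0.4665 0.0844 0.02  ]
 [0.5208 0.0809 0.018 ]] 0.054485384058774976 176.2951554721157
```

View pics/t14.png

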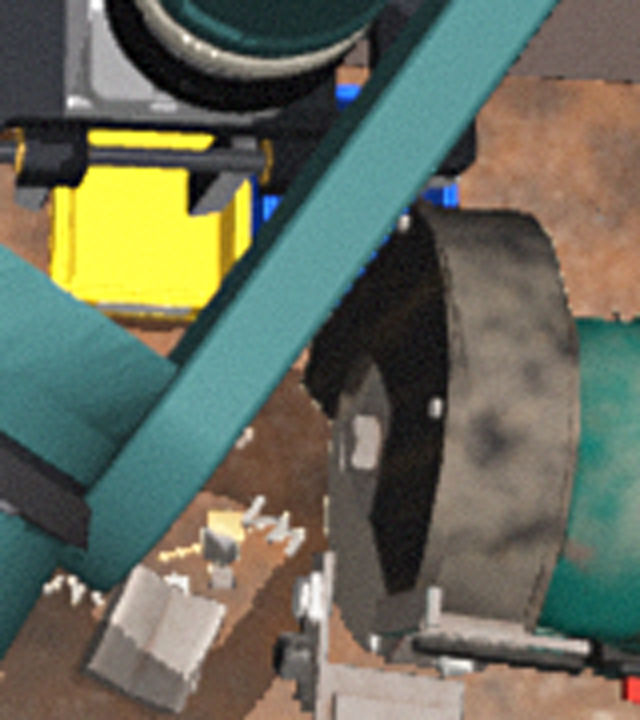

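View pics/s14.png

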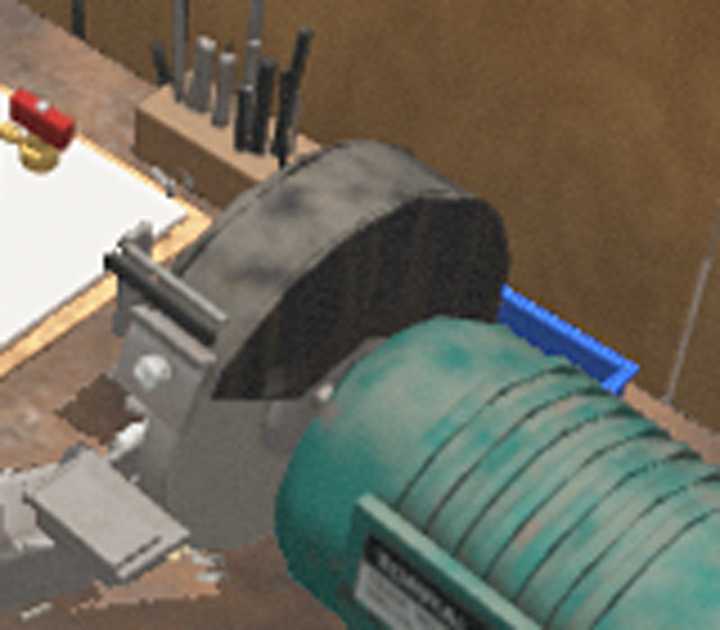

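```bash
python3 - <<'E'
from h import *
c=np.load("cal.npz");K,T,K2,T2=[c[k] for k in("K","T","K2","T2")]
for z in(.1,.15,.2,.25):
    print(z,"top back-left",ray((485,201),K,T,z)[0,:2],"back-right",ray((513,203),K,T,z)[0,:2],"leftmost",ray((457,246),K,T,z)[0,:2],"right",ray((524,240),K,T,z)[0,:2],
     "scene topfar",ray((419,231.5),K2,T2,z)[0,:2],"scene right",ray((452.5,252),K2,T2,z)[0,:2],"scene left",ray((381,262),K2,T2,z)[0,:2])
E
```

```text
0.1 top back-left [ 0.5546 -0.4325] back-right [ 0.5541 -0.4883] leftmost [ 0.4587 -0.3768] right [ 0.4795 -0.5077] scene topfar [ 0.6172 -0.293 ] scene right [ 0.6167 -0.3932] scene left [ 0.4696 -0.3019]
0.15 top back-left [ 0.5376 -0.4147] back-right [ 0.5372 -0.467 ] leftmost [ 0.4474 -0.3623] right [ 0.467  -0.4854] scene topfar [ 0.5672 -0.3261] scene right [ 0.5667 -0.4208] scene left [ 0.4277 -0.3345]
0.2 top back-left [ 0.5206 -0.3968] back-right [ 0.5202 -0.4458] leftmost [ 0.4362 -0.3477] right [ 0.4545 -0.463 ] scene topfar [ 0.5172 -0.3591] scene right [ 0.5167 -0.4483] scene left [ 0.3858 -0.3671]
0.25 top back-left [ 0.5036 -0.3789] back-right [ 0.5032 -0.4246] leftmost [ 0.4249 -0.3331] right [ 0.442  -0.4406] scene topfar [ 0.4671 -0.3922] scene right [ 0.4667 -0.4759] scene left [ 0.3439 -0.3997]
```

```bash
python3 - <<'E'
from h import *
c=np.load("cal.npz");K,T,K2,T2=[c[k] for k in("K","T","K2","T2")]
im=cv2.imread("pics/s13.png")
for p in((.533,.1535,.02),(.5015,.0822,.02),(.4899,.1541,.017),(.5689,.154,.02),(.4665,.0844,.02)):
    u=(proj(p,K2,T2)[0]-[200,130])*3.6; print(u); cv2.circle(im,tuple(int(v) for v in u),3,(0,0,255),-1)
cv2.imwrite("pics/s13m.png",im[150:450,50:500])
go((.533,.1535,.15),-88.8)
E
```

```text
[272.173  223.0399]
[300.459  279.9887]
[230.1321 248.0743]
[305.7278 204.6123]
[263.892  298.0599]
t 11.4 tcp [ 0.4913 -0.2451  0.2756] jaw -88.7 shift [ 0.1261 -0.3974 -0.0509] roll 0.0015507712852601391 w 0.0565 q6 0.98 F [-0.4  0.8  0.1]
```

View pics/s13m.png

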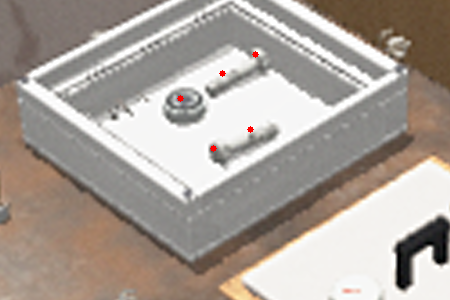

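send_rows(
  increments=[
    [0, 0, -0.04, -0.005, 0],
    [0, 0, -0.08, -0.01, 0],
    [0, 0, -0.12, -0.015, 0],
    [0, 0, -0.16, -0.02, 0],
    [0, 0, -0.2, -0.025, 0],
  ],
)

```text
time: 11.82
tool_pos: [0.511, -0.0424, 0.2755]
ee_rot: [-0.352, 1.569, 2.812]
wrist_force: [1.0, 1.1, 0.1]
width: 0.047
```

send_rows(
  increments=[
    [0, 0.03, -0.04, -0.005, 0],
    [0, 0.06, -0.08, -0.01, 0],
    [0, 0.09, -0.12, -0.015, 0],
    [0, 0.12, -0.16, -0.02, 0],
    [0, 0.125, -0.197, -0.025, 0],
  ],
)

```text
time: 12.23
tool_pos: [0.5268, 0.1281, 0.1578]
ee_rot: [0.17, 1.565, -2.948]
wrist_force: [-0.4, -0.3, -0.3]
width: 0.0466
```

```bash
python3 - <<'E'
from h import *
go((.532,.1525,.012),-88.8)
E
```

```text
t 12.23 tcp [0.5268 0.1281 0.1578] jaw -88.7 shift [ 0.1457 -0.0244 -0.0066] roll 0.0021667402806649 w 0.0466 q6 1.68 F [-0.4 -0.3 -0.3]
```

send_rows(
  increments=[
    [0, 0.0, 0, 0, 0],
    [0, 0.0, 0, 0, 0],
  ],
)

```text
time: 12.4
tool_pos: [0.5275, 0.1285, 0.1593]
ee_rot: [0.141, 1.565, -2.973]
wrist_force: [0.0, -0.1, 0.5]
width: 0.0471
```

```bash
python3 - <<'E'
from h import *
go((.532,.1525,.06),-88.8)
E
```

```text
t 12.4 tcp [0.5275 0.1285 0.1593] jaw -88.4 shift [ 0.0992 -0.0239 -0.0057] roll 0.00662507261486509 w 0.0471 q6 1.68 F [ 0.  -0.1  0.5]
```

send_rows(
  increments=[
    [0, 0, -0.024, -0.006, 0.006],
    [0, 0.04, -0.024, -0.006, 0.006],
    [0, 0.08, -0.024, -0.006, 0.006],
    [0, 0.1, -0.024, -0.006, 0.006],
    [0, 0.1, -0.024, -0.006, 0.006],
  ],
)

```text
time: 12.82
tool_pos: [0.5311, 0.1485, 0.0566]
ee_rot: [0.21, 1.56, -2.916]
wrist_force: [-0.6, -0.1, -1.6]
width: 0.047
```

```bash
python3 - <<'E'
from h import *
go((.532,.1525,.013),-88.8)
snap("scene","s15",(200,90,340,260),4)
E
```

```text
t 12.82 tcp [0.5311 0.1485 0.0566] jaw -89.1 shift [ 0.0436 -0.0041 -0.0015] roll -0.005801006087163421 w 0.047 q6 1.73 F [-0.6 -0.1 -1.6]
```

View pics/s15.png

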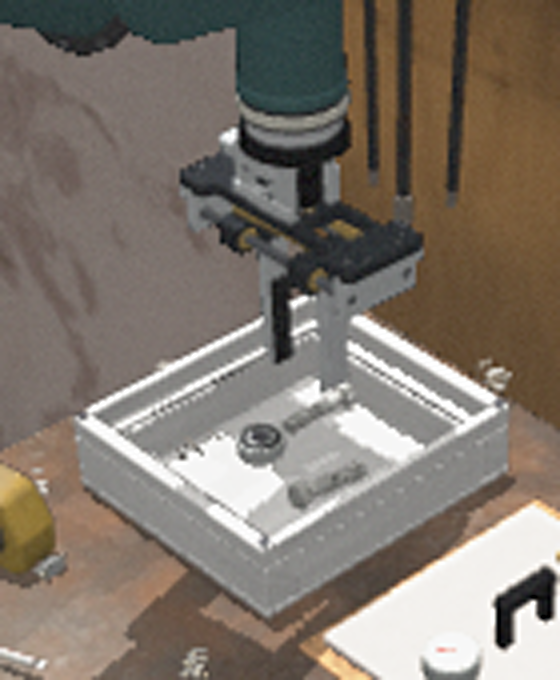

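send_rows(
  increments=[
    [-0.25, 0, -0.004, -0.001, 0],
    [-0.25, 0.01, -0.004, -0.001, 0],
    [-0.25, 0.03, -0.004, -0.001, 0],
    [-0.25, 0.043, -0.004, -0.001, 0],
    [-0.25, 0.043, -0.004, -0.001, 0],
  ],
)

```text
time: 13.28
tool_pos: [0.5356, 0.1538, 0.0179]
ee_rot: [0.235, 1.569, -2.891]
wrist_force: [-0.1, -0.4, -0.9]
width: 0.0352
```

```bash
python3 - <<'E'
from h import *
go((.532,.1525,.013),-88.8)
snap("scene","s16",(200,90,340,260),4)
E
```

```text
t 13.28 tcp [0.5356 0.1538 0.0179] jaw -89.1 shift [0.0049 0.0012 0.0036] roll -0.005257587962833583 w 0.0352 q6 1.73 F [-0.1 -0.4 -0.9]
```

View pics/s16.png

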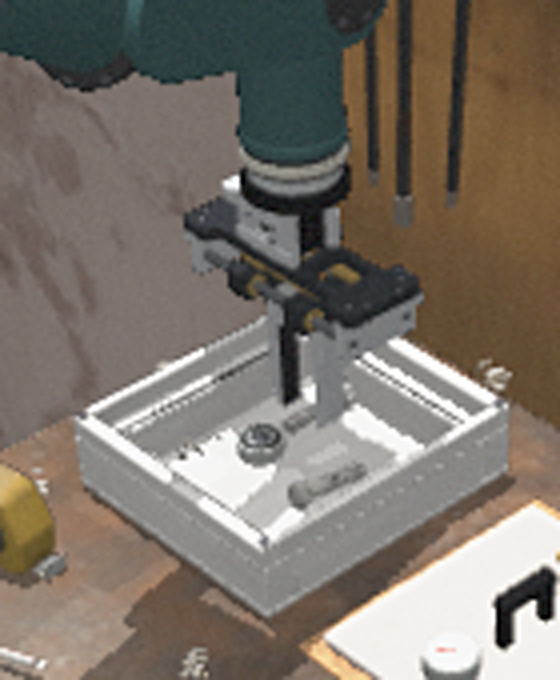

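send_rows(
  increments=[
    [-0.25, 0.005, 0.001, 0.004, 0],
    [-0.5, 0.005, 0.001, 0.004, 0],
    [-0.7, 0.005, 0.001, 0.004, 0],
    [-1, 0.005, 0.001, 0.004, 0],
    [-1, 0.005, 0.001, 0.004, 0],
  ],
)

```text
time: 13.75
tool_pos: [0.533, 0.1533, 0.0151]
ee_rot: [-2.766, 1.569, 0.391]
wrist_force: [-0.1, 0.9, 0.1]
width: 0.0123
```

send_rows(
  increments=[
    [-1, 0, 0, 0, 0],
    [-1, 0, 0, 0, 0],
    [-1, -0.02, 0, 0, 0],
    [-1, -0.05, 0, 0, 0],
    [-1, -0.08, 0, 0, 0],
  ],
)

```text
time: 14.17
tool_pos: [0.5311, 0.1526, 0.0934]
ee_rot: [0.265, 1.567, -2.861]
wrist_force: [0.1, 0.3, -0.2]
width: 0.0087
```

```bash
python3 - <<'E'
from h import *
go((.588,-.418,.2),-88.8)
snap("scene","s17",(200,90,340,260),4)
E
```

```text
t 14.17 tcp [0.5311 0.1526 0.0934] jaw -89.1 shift [-0.1062  0.5716 -0.0475] roll -0.0051566135300053564 w 0.0087 q6 1.73 F [ 0.1  0.3 -0.2]
```

View pics/s17.png

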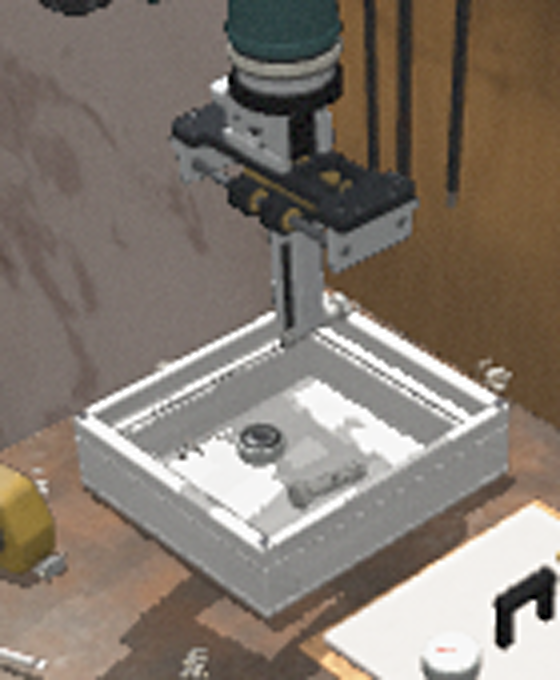

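send_rows(
  increments=[
    [-1, 0.03, 0, 0, 0],
    [-1, 0.06, 0, 0, 0],
    [-1, 0.074, 0, 0, 0],
    [-1, 0.077, 0, 0, 0],
    [-1, 0.077, 0, 0, 0],
  ],
)

```text
time: 14.63
tool_pos: [0.5323, 0.1535, 0.0217]
ee_rot: [-1.539, 1.57, 1.619]
wrist_force: [-11.1, -1.5, 23.1]
width: 0.0004
```

send_rows(
  increments=[
    [-0.5, 0, 0, 0, 0],
    [-0.4, 0, 0, 0, 0],
    [-0.4, 0.003, 0, 0, 0],
    [-0.4, 0.006, 0, 0, 0],
    [-0.4, 0.006, 0, 0, 0],
  ],
)

```text
time: 15.05
tool_pos: [0.5316, 0.1527, 0.0098]
ee_rot: [0.366, 1.569, -2.759]
wrist_force: [-0.6, -0.2, 0.3]
width: 0.0273
```

```bash
python3 - <<'E'
from h import *
go((.532,.1525,.009),-88.8)
snap("scene","s18",(200,90,340,260),4)
E
```

```text
t 15.05 tcp [0.5316 0.1527 0.0098] jaw -89.1 shift [ 0.0008  0.0002 -0.0004] roll -0.0051249520387292415 w 0.0273 q6 1.73 F [-0.6 -0.2  0.3]
```

View pics/s18.png

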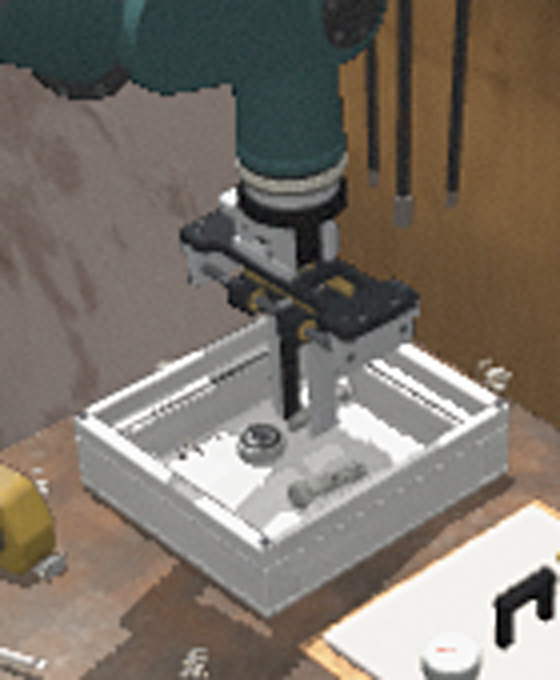

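send_rows(
  increments=[
    [-0.7, 0, 0, 0, 0],
    [-1, 0, 0, 0, 0],
    [-1, 0, 0, 0, 0],
    [-1, 0, 0, 0, 0],
    [-1, 0, 0, 0, 0],
  ],
)

```text
time: 15.52
tool_pos: [0.5324, 0.153, 0.011]
ee_rot: [0.833, 1.571, -2.293]
wrist_force: [0.1, 0.2, -0.5]
width: 0.0108
```

send_rows(
  increments=[
    [-1, -0.01, 0, 0, 0],
    [-1, -0.03, 0, 0, 0],
    [-1, -0.06, 0, 0, 0],
    [-1, -0.08, 0, 0, 0],
    [-1, -0.08, 0, 0, 0],
  ],
)

```text
time: 15.93
tool_pos: [0.5362, 0.1537, 0.0977]
ee_rot: [-2.992, 1.559, 0.166]
wrist_force: [1.4, -0.6, 0.6]
width: 0.011
```

```bash
python3 - <<'E'
from h import *
go((.588,-.418,.2),-88.8)
snap("scene","s19",(200,90,340,260),4)
E
```

```text
t 15.93 tcp [0.5362 0.1537 0.0977] jaw -89.1 shift [-0.1027  0.5723 -0.0439] roll -0.005095389579917504 w 0.011 q6 1.73 F [ 1.4 -0.6  0.6]
```

View pics/s19.png

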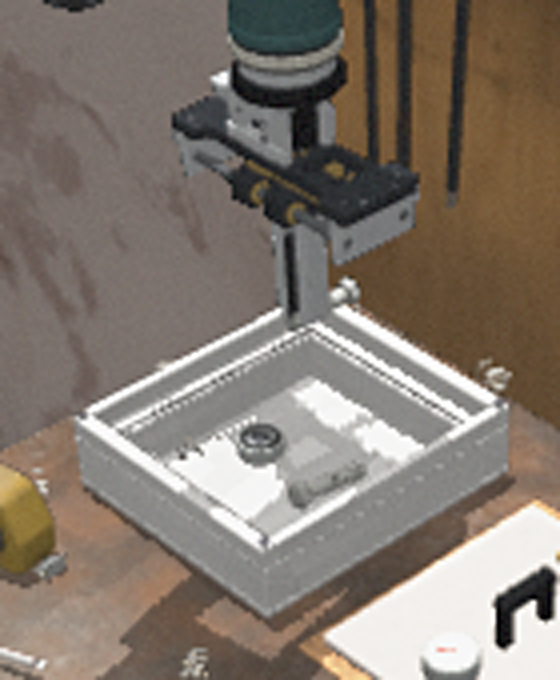

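send_rows(
  increments=[
    [-1, -0.03, 0.01, 0, 0],
    [-1, -0.06, 0.035, -0.002, 0],
    [-1, -0.09, 0.07, -0.004, 0],
    [-1, -0.1, 0.105, -0.008, 0],
    [-1, -0.1, 0.14, -0.012, 0],
  ],
)

```text
time: 16.4
tool_pos: [0.548, 0.0118, 0.1944]
ee_rot: [2.967, 1.565, -0.157]
wrist_force: [0.2, 0.9, 0.3]
width: 0.0111
```

send_rows(
  increments=[
    [-1, 0, 0.037, -0.003, 0],
    [-1, 0, 0.074, -0.006, 0],
    [-1, 0, 0.111, -0.009, 0],
    [-1, 0, 0.148, -0.012, 0],
    [-1, 0, 0.185, -0.015, 0],
  ],
)

```text
time: 16.82
tool_pos: [0.5636, -0.173, 0.1891]
ee_rot: [-0.408, 1.568, 2.749]
wrist_force: [0.8, 0.7, -0.6]
width: 0.0111
```

```bash
python3 - <<'E'
from h import *
go((.588,-.418,.2),-88.8)
snap("scene","s20",(200,60,440,260),3)
snap("top","t20",(380,140,540,280),4)
E
```

```text
t 16.82 tcp [ 0.5636 -0.173   0.1891] jaw -89.1 shift [-0.0113  0.2453 -0.0205] roll -0.0052689313453855606 w 0.0111 q6 1.16 F [ 0.8  0.7 -0.6]
```

View pics/s20.png

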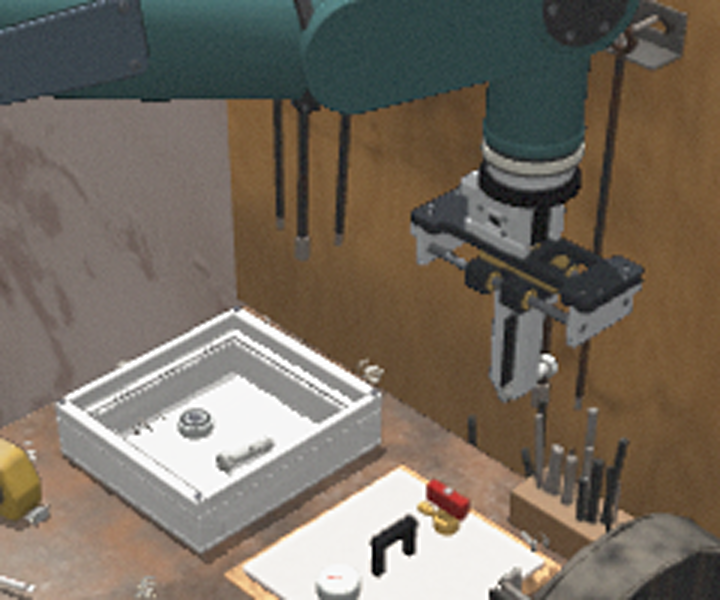

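View pics/t20.png

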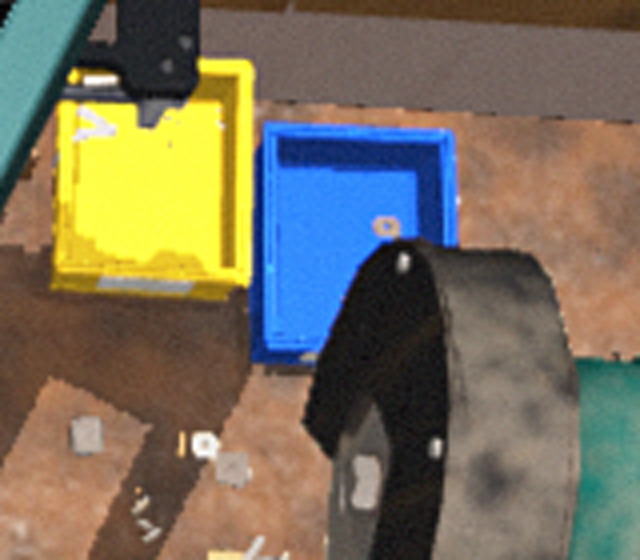

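```bash
python3 - <<'E'
from h import *
c=np.load("cal.npz");K,T,K2,T2=[c[k] for k in("K","T","K2","T2")]
w=ray(np.array([(266,123),(456,130),(268,348),(255,362)])/4+[380,140],K,T,.045); print(w)
print(ray(np.array([(252,62),(250,280)])/4+[380,140],K,T,.045))
d=w[1]-w[0]; print(np.degrees(np.arctan2(d[1],d[0])), np.hypot(*d[:2]))
E
```

```text
[[ 0.6366 -0.3699  0.045 ]
 [ 0.6393 -0.4724  0.045 ]
 [ 0.5107 -0.3718  0.045 ]
 [ 0.5026 -0.3651  0.045 ]]
[[ 0.6716 -0.362   0.045 ]
 [ 0.5473 -0.362   0.045 ]]
-88.4805226210429 0.10255939226434221
```

send_rows(
  increments=[
    [-1, -0.01, 0.04, -0.004, 0],
    [-1, -0.01, 0.08, -0.008, 0],
    [-1, -0.01, 0.12, -0.012, 0],
    [-1, -0.01, 0.16, -0.016, 0],
    [-1, -0.01, 0.2, -0.018, 0],
  ],
)

```text
time: 17.33
tool_pos: [0.5857, -0.3716, 0.1993]
ee_rot: [-0.835, 1.568, 2.323]
wrist_force: [-0.0, 0.9, -1.1]
width: 0.0109
```

send_rows(
  increments=[
    [-1, 0, 0.03, 0, 0],
    [-1, 0, 0.043, 0, 0],
    [-1, 0, 0.043, 0, 0],
  ],
)

```text
time: 17.58
tool_pos: [0.5851, -0.4167, 0.1975]
ee_rot: [-0.53, 1.566, 2.624]
wrist_force: [-0.8, 0.5, -1.7]
width: 0.0113
```

```bash
python3 - <<'E'
from h import *
go((.584,-.418,.05),-88.8)
snap("scene","s21",(300,60,540,260),3)
snap("top","t21",(380,140,540,280),4)
E
```

```text
t 17.58 tcp [ 0.5851 -0.4167  0.1975] jaw -89.3 shift [0.1475 0.0016 0.0005] roll -0.008997396916267447 w 0.0113 q6 0.86 F [-0.8  0.5 -1.7]
```

View pics/s21.png

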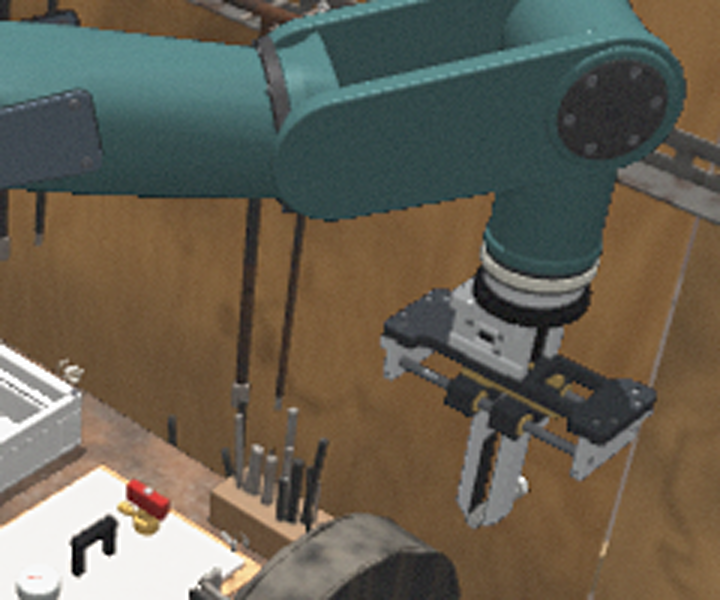

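View pics/t21.png

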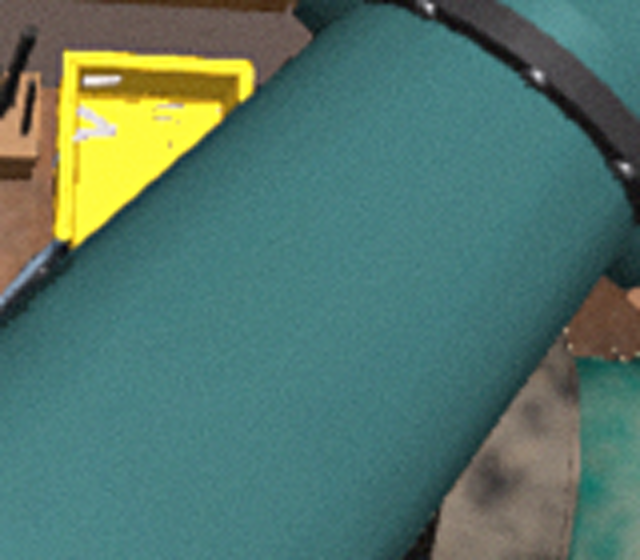

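send_rows(
  increments=[
    [-1, 0.03, 0.001, -0.002, 0],
    [-1, 0.06, 0.001, -0.003, 0],
    [-1, 0.085, 0.001, -0.003, 0],
    [-1, 0.1, 0.001, -0.003, 0],
    [-1, 0.11, 0.001, -0.003, 0],
  ],
)

```text
time: 18.1
tool_pos: [0.5888, -0.4114, 0.0879]
ee_rot: [-0.814, 1.565, 2.346]
wrist_force: [-0.8, -0.3, -0.5]
width: 0.0112
```

```bash
python3 - <<'E'
from h import *
go((.588,-.418,.055),-88.8)
snap("scene","s22",(300,60,540,260),3)
E
```

```text
t 18.1 tcp [ 0.5888 -0.4114  0.0879] jaw -88.9 shift [0.0329 0.0067 0.0008] roll -0.0024745834405480735 w 0.0112 q6 0.86 F [-0.8 -0.3 -0.5]
```

View pics/s22.png

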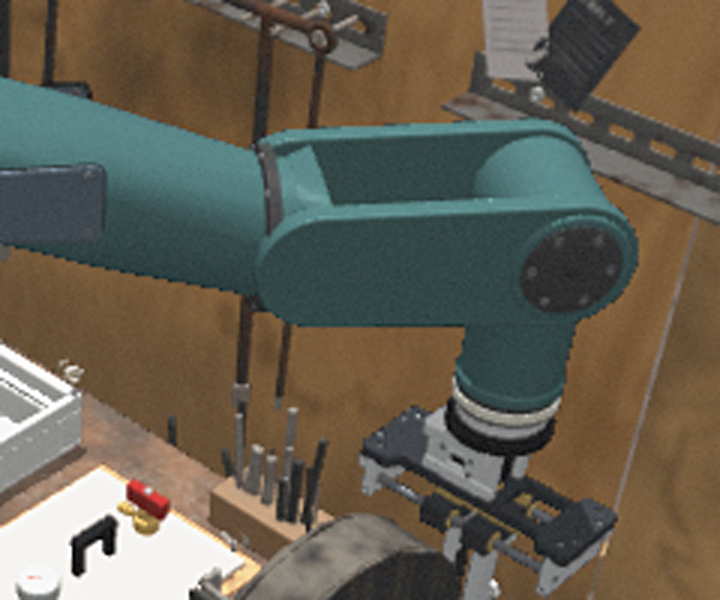

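send_rows(
  increments=[
    [-1, 0.015, 0.006, 0, 0],
    [-1, 0.03, 0.006, 0, 0],
    [-1, 0.036, 0.006, 0, 0],
    [-1, 0.036, 0.006, 0, 0],
    [-1, 0.036, 0.006, 0, 0],
  ],
)

```text
time: 18.57
tool_pos: [0.5898, -0.4212, 0.0557]
ee_rot: [2.497, 1.57, -0.629]
wrist_force: [0.6, 1.3, -0.0]
width: 0.0113
```

send_rows(
  increments=[
    [-0.4, 0, 0, 0, 0],
    [-0.4, 0, 0, 0, 0],
    [-0.4, 0, 0, 0, 0],
    [-0.4, -0.03, 0, 0, 0],
    [-0.4, -0.07, 0, 0, 0],
  ],
)

```text
time: 18.98
tool_pos: [0.5872, -0.4193, 0.1204]
ee_rot: [-0.71, 1.56, 2.447]
wrist_force: [1.0, -1.3, -0.1]
width: 0.0281
```

send_rows(
  increments=[
    [-0.4, -0.03, 0, 0, 0],
    [-0.4, -0.06, 0, 0, 0],
    [-0.4, -0.06, -0.04, 0, 0],
    [-0.4, -0.06, -0.08, 0.005, 0],
    [-0.2, -0.06, -0.12, 0.01, 0],
  ],
)

```text
time: 19.4
tool_pos: [0.5779, -0.3009, 0.1869]
ee_rot: [2.644, 1.567, -0.484]
wrist_force: [0.4, 0.8, -0.0]
width: 0.0319
```

send_rows(
  increments=[
    [-0.2, 0, -0.04, 0.01, 0],
    [-0.2, 0, -0.08, 0.02, 0],
    [-0.2, 0, -0.12, 0.03, 0],
    [-0.2, 0, -0.16, 0.04, 0],
    [-0.2, 0, -0.2, 0.045, 0],
  ],
)

```text
time: 19.82
tool_pos: [0.5285, -0.1004, 0.1864]
ee_rot: [2.799, 1.569, -0.327]
wrist_force: [0.4, -0.3, 0.6]
width: 0.0376
```

```bash
python3 - <<'E'
from h import *
go((.5005,.0812,.15),-92)
snap("scene","s23",(200,60,440,260),3)
snap("top","t23",(380,140,540,280),4)
E
```

```text
t 19.82 tcp [ 0.5285 -0.1004  0.1864] jaw -89.1 shift [ 0.0362 -0.182   0.0253] roll 0.05008871810256761 w 0.0376 q6 1.26 F [ 0.4 -0.3  0.6]
```

View pics/t23.png

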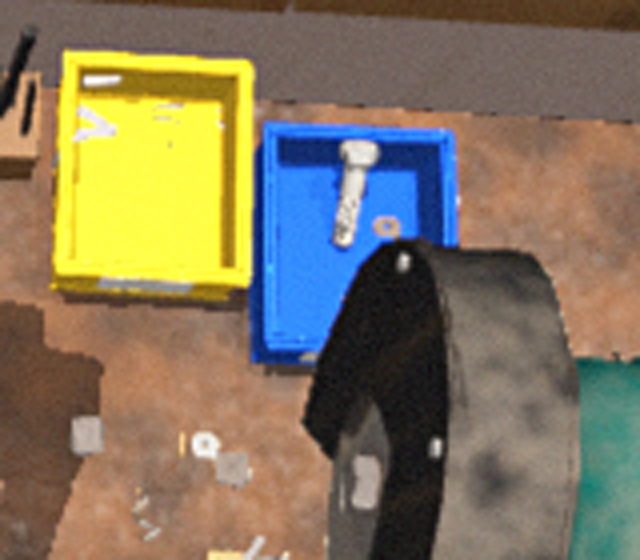

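send_rows(
  increments=[
    [-0.2, 0, -0.04, 0.005, 0.05],
    [-0.2, 0.01, -0.08, 0.01, 0.08],
    [-0.2, 0.02, -0.12, 0.016, 0.08],
    [-0.2, 0.03, -0.16, 0.022, 0.08],
    [-0.2, 0.036, -0.182, 0.028, 0.08],
  ],
)

```text
time: 20.33
tool_pos: [0.4981, 0.0823, 0.149]
ee_rot: [-1.832, 1.569, 1.247]
wrist_force: [-0.3, -0.2, 0.0]
width: 0.0377
```

send_rows(
  increments=[
    [-0.2, 0.03, 0, 0, 0],
    [-0.2, 0.06, 0, 0, 0],
    [-0.2, 0.085, 0, 0, 0],
    [-0.2, 0.085, 0, 0, 0],
  ],
)

```text
time: 20.67
tool_pos: [0.4949, 0.079, 0.059]
ee_rot: [0.155, 1.561, -3.051]
wrist_force: [-1.1, 0.1, -1.0]
width: 0.0375
```

```bash
python3 - <<'E'
from h import *
go((.498,.0812,.009),-93.7)
snap("scene","s24",(200,90,340,260),4)
snap("top","t24",(140,150,300,290),4)
E
```

```text
t 20.67 tcp [0.4949 0.079  0.059 ] jaw -93.7 shift [ 0.05   -0.0025 -0.0035] roll 0.0004563607160884513 w 0.0375 q6 1.68 F [-1.1  0.1 -1. ]
```

View pics/s24.png

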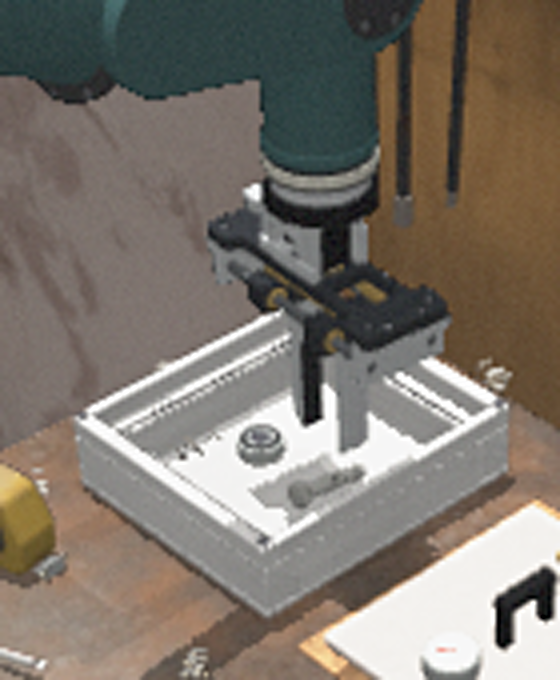

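View pics/t24.png

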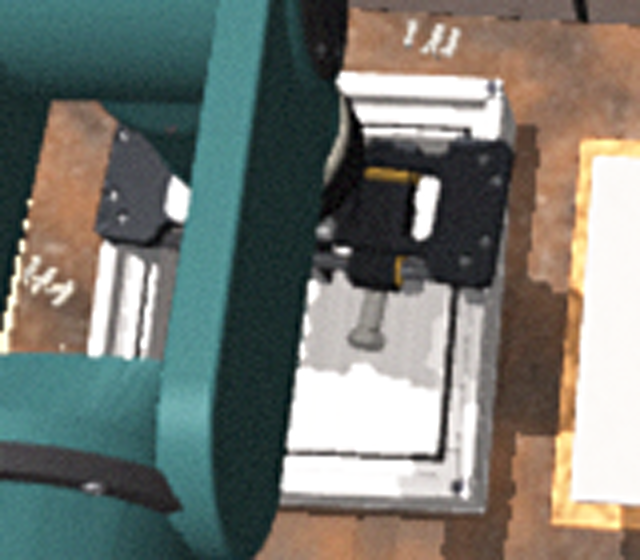

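send_rows(
  increments=[
    [-0.25, 0.015, -0.002, -0.003, 0],
    [-0.25, 0.03, -0.002, -0.003, 0],
    [-0.25, 0.042, -0.002, -0.003, 0],
    [-0.25, 0.047, -0.002, -0.003, 0],
    [-0.25, 0.047, -0.002, -0.003, 0],
  ],
)

```text
time: 21.18
tool_pos: [0.5017, 0.081, 0.0171]
ee_rot: [0.273, 1.57, -2.933]
wrist_force: [-0.1, -0.9, -0.3]
width: 0.0354
```

```bash
python3 - <<'E'
from h import *
go((.498,.0812,.0095),-93.7)
snap("scene","s25",(200,90,340,260),4)
E
```

```text
t 21.18 tcp [0.5017 0.081  0.0171] jaw -93.7 shift [0.0076 0.     0.0037] roll -0.00011207998560583255 w 0.0354 q6 1.68 F [-0.1 -0.9 -0.3]
```

View pics/s25.png

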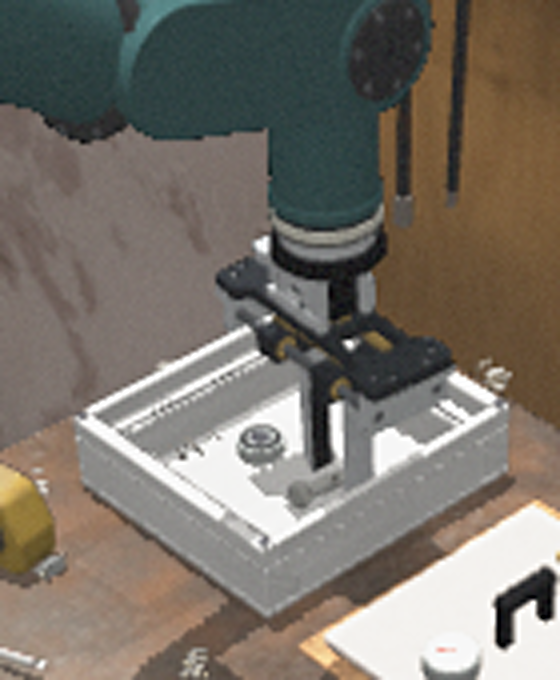

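send_rows(
  increments=[
    [-0.25, 0.004, 0, 0.004, 0],
    [-0.25, 0.007, 0, 0.004, 0],
    [-0.25, 0.007, 0, 0.004, 0],
  ],
)

```text
time: 21.48
tool_pos: [0.4974, 0.0815, 0.0101]
ee_rot: [0.569, 1.571, -2.636]
wrist_force: [-0.5, 0.4, -0.0]
width: 0.0354
```

send_rows(
  increments=[
    [-0.7, 0, 0, 0, 0],
    [-1, 0, 0, 0, 0],
    [-1, 0, 0, 0, 0],
    [-1, 0, 0, 0, 0],
    [-1, 0, 0, 0, 0],
  ],
)

```text
time: 21.9
tool_pos: [0.498, 0.0817, 0.0105]
ee_rot: [-2.863, 1.57, 0.214]
wrist_force: [-0.9, 1.8, 1.0]
width: 0.0118
```

send_rows(
  increments=[
    [-1, -0.01, 0, 0, 0],
    [-1, -0.03, 0, 0, 0],
    [-1, -0.06, 0, 0, 0],
    [-1, -0.09, 0, 0, 0],
    [-1, -0.11, 0, 0, 0],
  ],
)

```text
time: 22.32
tool_pos: [0.4987, 0.0815, 0.1238]
ee_rot: [-3.115, 1.567, -0.037]
wrist_force: [0.9, -0.2, 0.3]
width: 0.0116
```

```bash
python3 - <<'E'
from h import *
go((.60,-.42,.2),-88.8)
snap("scene","s26",(200,90,340,260),4)
E
```

```text
t 22.32 tcp [0.4987 0.0815 0.1238] jaw -93.7 shift [-0.0758  0.494  -0.1335] roll -0.08514312248354451 w 0.0116 q6 1.68 F [ 0.9 -0.2  0.3]
```

View pics/s26.png

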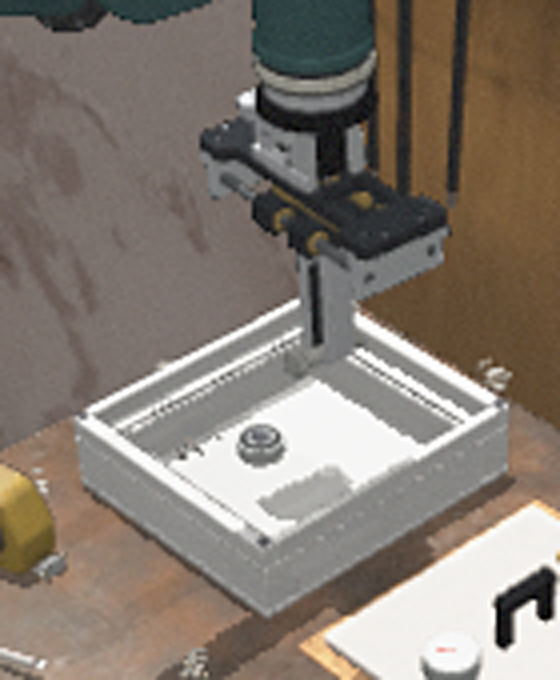

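send_rows(
  increments=[
    [-1, -0.03, 0.01, 0, -0.03],
    [-1, -0.06, 0.03, -0.01, -0.06],
    [-1, -0.075, 0.065, -0.02, -0.085],
    [-1, -0.075, 0.1, -0.03, -0.085],
    [-1, -0.075, 0.135, -0.04, -0.085],
  ],
)

```text
time: 22.78
tool_pos: [0.5298, -0.0571, 0.1971]
ee_rot: [2.842, 1.567, -0.278]
wrist_force: [1.0, 0.1, -2.0]
width: 0.0115
```

send_rows(
  increments=[
    [-1, 0, 0.037, -0.008, 0],
    [-1, 0, 0.074, -0.016, 0],
    [-1, 0, 0.111, -0.024, 0],
    [-1, 0, 0.148, -0.032, 0],
    [-1, 0, 0.185, -0.04, 0],
  ],
)

```text
time: 23.2
tool_pos: [0.5726, -0.2417, 0.1946]
ee_rot: [-0.37, 1.57, 2.792]
wrist_force: [1.5, -0.4, -0.4]
width: 0.0116
```

```bash
python3 - <<'E'
from h import *
go((.60,-.42,.2),-88.8)
snap("scene","s27",(200,60,440,260),3)
snap("top","t27",(380,140,540,280),4)
E
```

```text
t 23.2 tcp [ 0.5726 -0.2417  0.1946] jaw -88.8 shift [-0.0054  0.1788 -0.0237] roll -0.0004156970388609516 w 0.0116 q6 1.06 F [ 1.5 -0.4 -0.4]
```

View pics/t27.png

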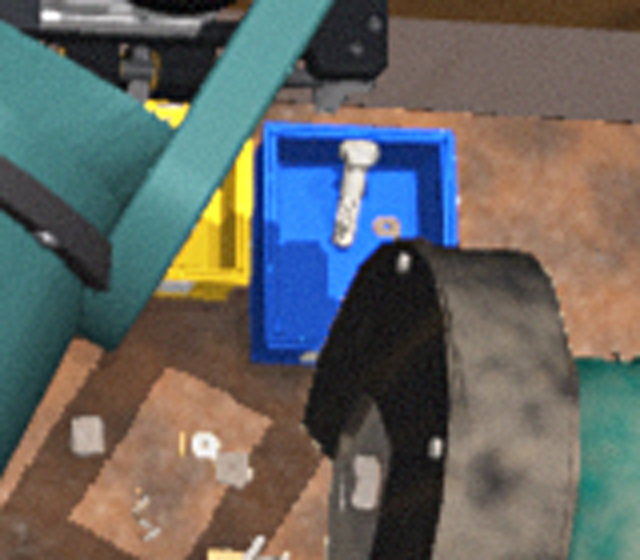

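View pics/s27.png

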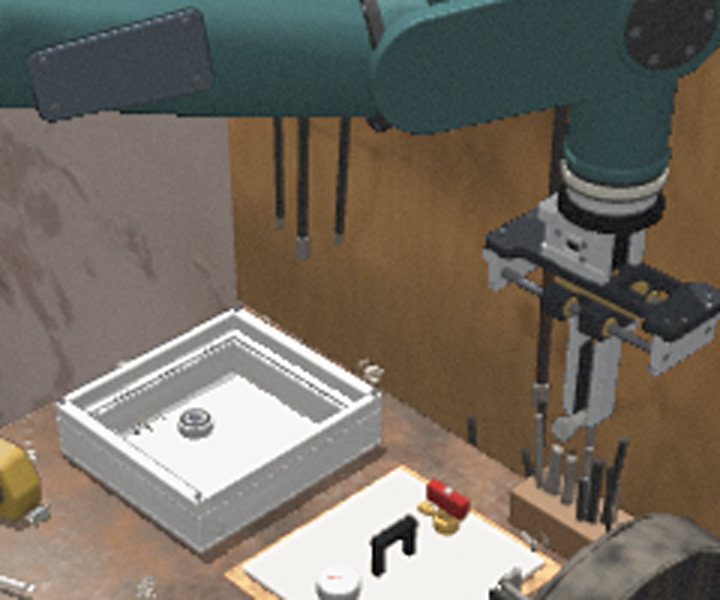

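send_rows(
  increments=[
    [-1, 0, 0.037, -0.006, 0],
    [-1, 0, 0.074, -0.012, 0],
    [-1, 0, 0.111, -0.02, 0],
    [-1, 0, 0.145, -0.025, 0],
    [-1, 0, 0.157, -0.027, 0],
  ],
)

```text
time: 23.72
tool_pos: [0.6023, -0.4001, 0.1931]
ee_rot: [0.223, 1.569, -2.901]
wrist_force: [-0.9, 0.1, -1.2]
width: 0.0116
```

send_rows(
  increments=[
    [-1, 0.02, 0, 0, 0],
    [-1, 0.05, 0, 0, 0],
    [-1, 0.08, 0, 0, 0],
    [-1, 0.11, 0, 0, 0],
    [-1, 0.115, 0, 0, 0],
  ],
)

```text
time: 24.13
tool_pos: [0.5997, -0.3929, 0.0719]
ee_rot: [-0.685, 1.557, 2.477]
wrist_force: [-0.6, 1.0, -2.3]
width: 0.0113
```

```bash
python3 - <<'E'
from h import *
go((.60,-.398,.05),-88.8)
E
```

```text
t 24.13 tcp [ 0.5997 -0.3929  0.0719] jaw -88.8 shift [ 0.0219  0.0053 -0.0004] roll 0.0002341328115639482 w 0.0113 q6 0.89 F [-0.6  1.  -2.3]
```

send_rows(
  increments=[
    [-1, 0.01, 0.005, 0, 0],
    [-1, 0.02, 0.005, 0, 0],
    [-1, 0.02, 0.005, 0, 0],
    [-0.5, 0.02, 0.005, 0, 0],
    [-0.5, 0.02, 0.005, 0, 0],
  ],
)

```text
time: 24.55
tool_pos: [0.6041, -0.402, 0.0625]
ee_rot: [2.454, 1.567, -0.667]
wrist_force: [0.7, -0.2, 0.3]
width: 0.0215
```

send_rows(
  increments=[
    [-0.4, 0, 0, 0, 0],
    [-0.4, -0.03, 0, 0, 0],
    [-0.4, -0.07, 0, 0, 0],
    [-0.4, -0.11, 0, 0, 0],
    [-0.4, -0.15, 0, 0, 0],
  ],
)

```text
time: 24.97
tool_pos: [0.6031, -0.4011, 0.2132]
ee_rot: [2.453, 1.569, -0.668]
wrist_force: [1.1, -0.8, -0.1]
width: 0.0284
```

send_rows(
  increments=[
    [0, 0, -0.04, 0, 0],
    [0.2, 0, -0.08, 0.01, 0],
    [0.2, 0, -0.12, 0.02, 0],
    [0.2, 0, -0.16, 0.03, 0],
    [0.2, 0, -0.2, 0.04, 0],
  ],
)

```text
time: 25.38
tool_pos: [0.5586, -0.2006, 0.2118]
ee_rot: [2.735, 1.568, -0.386]
wrist_force: [0.3, 0.8, -0.1]
width: 0.0553
```

send_rows(
  increments=[
    [0.2, 0, -0.04, 0.008, 0],
    [0.2, 0, -0.08, 0.016, 0],
    [0.2, 0, -0.12, 0.024, 0],
    [0.2, 0, -0.16, 0.032, 0],
    [0.2, 0, -0.19, 0.04, 0],
  ],
)

```text
time: 25.8
tool_pos: [0.5146, -0.0102, 0.212]
ee_rot: [-3.017, 1.567, 0.147]
wrist_force: [0.5, 0.3, 0.1]
width: 0.0563
```

```bash
python3 - <<'E'
from h import *
go((.489,.1525,.15),-88.8)
snap("scene","s28",(200,60,440,260),3)
snap("top","t28",(380,140,540,280),4)
E
```

```text
t 25.8 tcp [ 0.5146 -0.0102  0.212 ] jaw -88.7 shift [ 0.062  -0.1632  0.0221] roll 0.0014226819126254657 w 0.0563 q6 1.42 F [0.5 0.3 0.1]
```

View pics/t28.png

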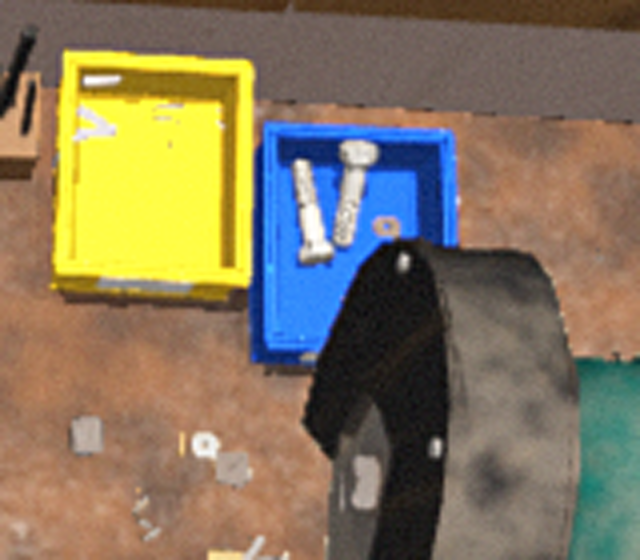

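send_rows(
  increments=[
    [0.2, 0, -0.04, 0.005, -0.12],
    [0.2, 0, -0.08, 0.01, -0.24],
    [0.2, 0, -0.12, 0.015, -0.36],
    [0.2, 0.02, -0.15, 0.02, -0.48],
    [0.2, 0.04, -0.163, 0.022, -0.6],
  ],
)

```text
time: 26.32
tool_pos: [0.4909, 0.1524, 0.1727]
ee_rot: [2.844, 1.564, 0.332]
wrist_force: [-0.8, -0.0, -1.6]
width: 0.0562
```

send_rows(
  increments=[
    [0.2, 0.01, 0, 0, -0.12],
    [0.2, 0.03, 0, 0, -0.24],
    [0.2, 0.05, 0, 0, -0.36],
    [0.2, 0.06, 0, 0, -0.42],
    [0.2, 0.06, 0, 0, -0.42],
  ],
)

```text
time: 26.73
tool_pos: [0.4887, 0.1484, 0.108]
ee_rot: [-0.698, 1.567, -2.799]
wrist_force: [-0.7, 0.3, 0.5]
width: 0.0568
```

```bash
python3 - <<'E'
from h import *
go((.489,.1525,.06),-30)
snap("scene","s29",(200,90,340,260),4)
E
```

```text
t 26.73 tcp [0.4887 0.1484 0.108 ] jaw -30.4 shift [ 0.0479 -0.0017 -0.0038] roll -0.006276530028432726 w 0.0568 q6 0.71 F [-0.7  0.3  0.5]
```

View pics/s29.png

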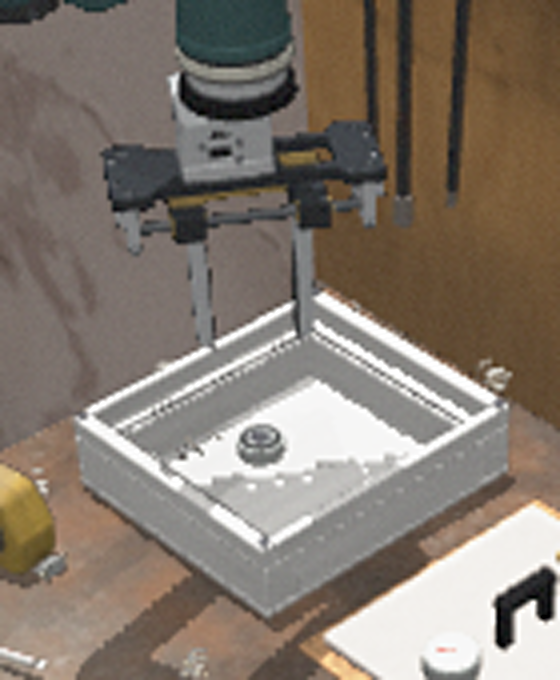

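send_rows(
  increments=[
    [0.2, 0.02, -0.002, -0.004, 0],
    [0.2, 0.05, -0.002, -0.004, 0],
    [0.2, 0.075, -0.002, -0.004, 0],
    [0.2, 0.088, -0.002, -0.004, 0],
    [0.2, 0.088, -0.002, -0.004, 0],
  ],
)

```text
time: 27.2
tool_pos: [0.4888, 0.1531, 0.0202]
ee_rot: [-0.754, 1.567, -2.857]
wrist_force: [-0.3, -0.5, -0.8]
width: 0.0563
```

```bash
python3 - <<'E'
from h import *
go((.489,.1525,.0095),-30)
snap("scene","s30",(200,90,340,260),4)
E
```

```text
t 27.2 tcp [0.4888 0.1531 0.0202] jaw -30.5 shift [0.0107 0.0005 0.0004] roll -0.008582171938529806 w 0.0563 q6 0.73 F [-0.3 -0.5 -0.8]
```

View pics/s30.png

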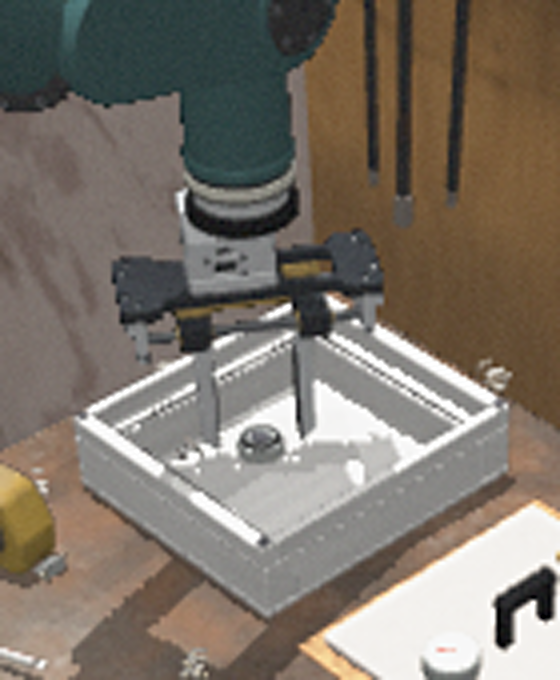

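send_rows(
  increments=[
    [0.2, 0.006, 0, 0, 0],
    [0.2, 0.011, 0, 0, 0],
    [0.2, 0.011, 0, 0, 0],
    [-0.2, 0.011, 0, 0, 0],
    [-0.6, 0.011, 0, 0, 0],
  ],
)

```text
time: 27.67
tool_pos: [0.4906, 0.154, 0.0119]
ee_rot: [2.214, 1.569, 0.114]
wrist_force: [0.0, -0.3, -0.6]
width: 0.0466
```

send_rows(
  increments=[
    [-1, 0, 0, 0, 0],
    [-1, 0, 0, 0, 0],
    [-1, 0, 0, 0, 0],
    [-1, 0, 0, 0, 0],
  ],
)

```text
time: 28.0
tool_pos: [0.4903, 0.154, 0.0116]
ee_rot: [2.139, 1.57, 0.038]
wrist_force: [0.3, 0.0, 2.2]
width: 0.0335
```

send_rows(
  increments=[
    [-1, -0.01, 0, 0, 0],
    [-1, -0.03, 0, 0, 0],
    [-1, -0.06, 0, 0, 0],
    [-1, -0.09, 0, 0, 0],
    [-1, -0.11, 0, 0, 0],
  ],
)

```text
time: 28.42
tool_pos: [0.4909, 0.1542, 0.1247]
ee_rot: [2.292, 1.567, 0.191]
wrist_force: [0.8, 0.0, -0.0]
width: 0.0339
```

```bash
python3 - <<'E'
from h import *
go((.61,-.314,.2),-88.8)
snap("scene","s31",(200,90,340,260),4)
E
```

```text
t 28.42 tcp [0.4909 0.1542 0.1247] jaw -30.4 shift [-0.0752  0.3396  0.3436] roll 1.0198887902788838 w 0.0339 q6 0.72 F [ 0.8  0.  -0. ]
```

View pics/s31.png

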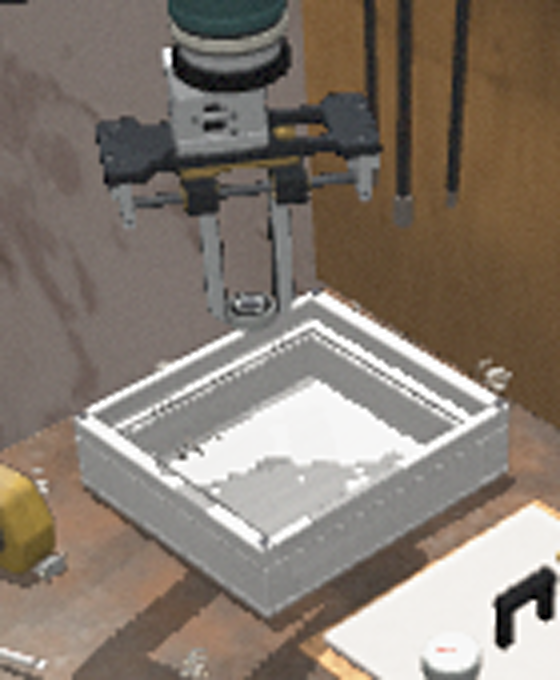

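send_rows(
  increments=[
    [-1, -0.03, 0, 0, 0.1],
    [-1, -0.06, 0.01, 0.01, 0.2],
    [-1, -0.075, 0.03, 0.03, 0.3],
    [-1, -0.075, 0.05, 0.05, 0.4],
    [-1, -0.075, 0.075, 0.075, 0.51],
  ],
)

```text
time: 28.88
tool_pos: [0.5175, 0.0514, 0.1982]
ee_rot: [2.772, 1.567, 0.159]
wrist_force: [-0.2, 0.5, -0.9]
width: 0.034
```

```bash
python3 - <<'E'
from h import *
go((.61,-.314,.2),-88.8)
E
```

```text
t 28.88 tcp [0.5175 0.0514 0.1982] jaw -59.7 shift [-0.0016  0.3622  0.1043] roll 0.507365368417072 w 0.034 q6 1.03 F [-0.2  0.5 -0.9]
```

send_rows(
  increments=[
    [-1, 0, 0.035, 0.01, 0.1],
    [-1, 0, 0.07, 0.02, 0.2],
    [-1, 0, 0.105, 0.03, 0.3],
    [-1, 0, 0.14, 0.04, 0.4],
    [-1, 0, 0.175, 0.05, 0.507],
  ],
)

```text
time: 29.3
tool_pos: [0.5621, -0.1266, 0.1959]
ee_rot: [-0.515, 1.57, 2.645]
wrist_force: [0.2, -0.7, 0.0]
width: 0.0341
```

```bash
python3 - <<'E'
from h import *
go((.61,-.314,.2),-88.8)
snap("top","t32",(380,140,540,280),4)
snap("scene","s32",(200,60,440,260),3)
E
```

```text
t 29.3 tcp [ 0.5621 -0.1266  0.1959] jaw -88.9 shift [-0.0042  0.1883 -0.0444] roll -0.002273257333622199 w 0.0341 q6 1.23 F [ 0.2 -0.7  0. ]
```

View pics/t32.png

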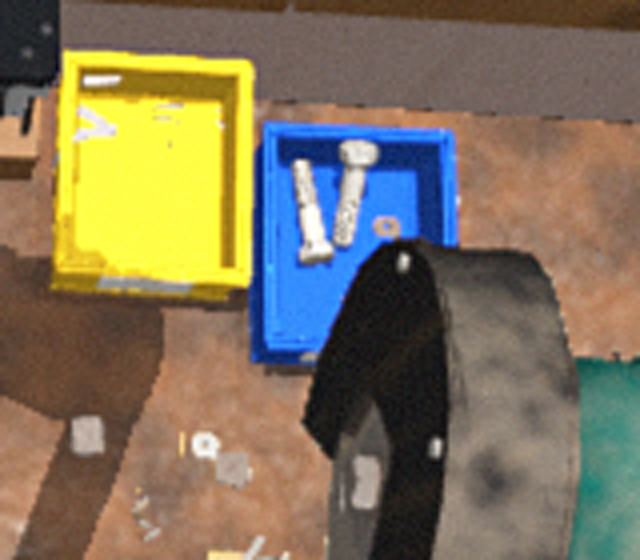

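View pics/s32.png

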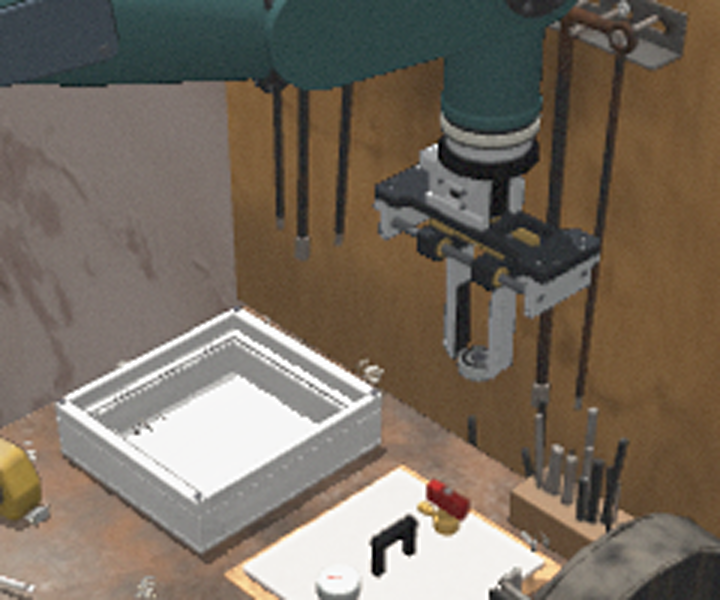

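```bash
python3 - <<'E'
from h import *
c=np.load("cal.npz");K,T,K2,T2=[c[k] for k in("K","T","K2","T2")]
for z in (.08,.1,.12,.14,.16): print(z,ray((387,148),K,T,z)[0,:2],ray((408.5,207),K2,T2,z)[0,:2])
E
```

```text
0.08 [ 0.6651 -0.2351] [ 0.6943 -0.1983]
0.1 [ 0.6558 -0.2327] [ 0.6731 -0.2133]
0.12 [ 0.6466 -0.2303] [ 0.6518 -0.2283]
0.14 [ 0.6374 -0.2279] [ 0.6306 -0.2433]
0.16 [ 0.6282 -0.2256] [ 0.6093 -0.2582]
```

send_rows(
  increments=[
    [-1, 0, 0.04, -0.007, 0],
    [-1, 0, 0.08, -0.014, 0],
    [-1, 0, 0.12, -0.021, 0],
    [-1, 0, 0.16, -0.028, 0],
    [-1, 0, 0.191, -0.035, 0],
  ],
)

```text
time: 29.82
tool_pos: [0.6015, -0.3171, 0.1956]
ee_rot: [0.026, 1.57, -3.092]
wrist_force: [0.2, -0.2, -0.1]
width: 0.0337
```

send_rows(
  increments=[
    [-1, 0.02, 0, 0, 0],
    [-1, 0.05, 0, 0, 0],
    [-1, 0.08, 0, 0, 0],
    [-1, 0.11, 0, 0, 0],
    [-1, 0.12, 0, 0, 0],
  ],
)

```text
time: 30.23
tool_pos: [0.5988, -0.3124, 0.0697]
ee_rot: [-0.613, 1.56, 2.554]
wrist_force: [-0.5, -0.4, -1.2]
width: 0.0335
```

```bash
python3 - <<'E'
from h import *
go((.60,-.316,.05),-88.8)
E
```

```text
t 30.23 tcp [ 0.5988 -0.3124  0.0697] jaw -88.6 shift [ 0.0196  0.0037 -0.0012] roll 0.003956703926738034 w 0.0335 q6 0.98 F [-0.5 -0.4 -1.2]
```

send_rows(
  increments=[
    [-1, 0.012, 0.003, 0, 0],
    [-1, 0.024, 0.003, 0, 0],
    [-1, 0.024, 0.003, 0, 0],
    [-0.05, 0.024, 0.003, 0, 0],
    [-0.05, 0.024, 0.003, 0, 0],
  ],
)

```text
time: 30.65
tool_pos: [0.603, -0.3186, 0.0543]
ee_rot: [2.549, 1.567, -0.569]
wrist_force: [0.2, 0.3, 0.7]
width: 0.0429
```

send_rows(
  increments=[
    [-0.05, 0, 0, 0, 0],
    [-0.05, -0.03, 0, 0, 0],
    [-0.05, -0.07, 0, 0, 0],
    [-0.05, -0.11, 0, 0, 0],
    [-0.05, -0.15, 0, 0, 0],
  ],
)

```text
time: 31.07
tool_pos: [0.6018, -0.3179, 0.2053]
ee_rot: [2.544, 1.569, -0.574]
wrist_force: [1.0, -0.7, 0.4]
width: 0.0446
```

send_rows(
  increments=[
    [0, 0, -0.04, 0.01, 0],
    [0, 0, -0.08, 0.02, 0],
    [0, 0, -0.12, 0.035, 0],
    [0, 0, -0.16, 0.055, 0],
    [0, 0, -0.2, 0.075, 0],
  ],
)

```text
time: 31.48
tool_pos: [0.525, -0.1247, 0.2038]
ee_rot: [2.836, 1.568, -0.282]
wrist_force: [1.4, 1.0, 1.0]
width: 0.047
```

```bash
python3 - <<'E'
from h import *
go((.488,-.1165,.15),-88.8)
snap("top","t33",(380,140,540,280),4)
snap("scene","s33",(200,60,440,300),3)
snap("top","t33b",(260,160,400,300),4)
E
```

```text
t 31.48 tcp [ 0.525  -0.1247  0.2038] jaw -88.6 shift [ 0.0536 -0.0091  0.037 ] roll 0.002764344625236216 w 0.047 q6 1.21 F [1.4 1.  1. ]
```

View pics/t33.png

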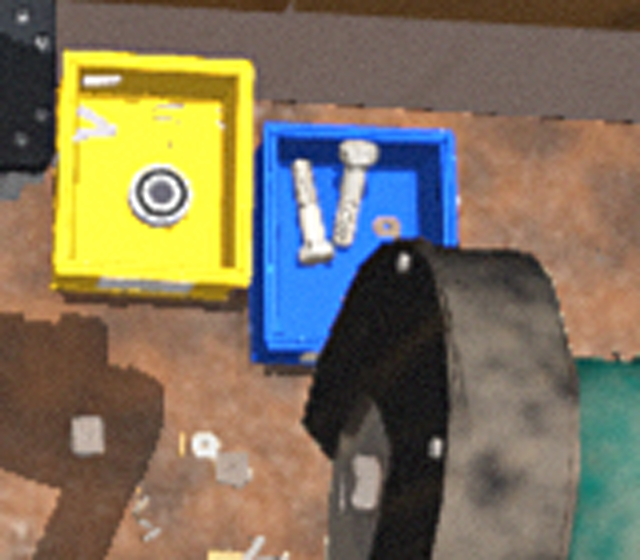

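View pics/s33.png

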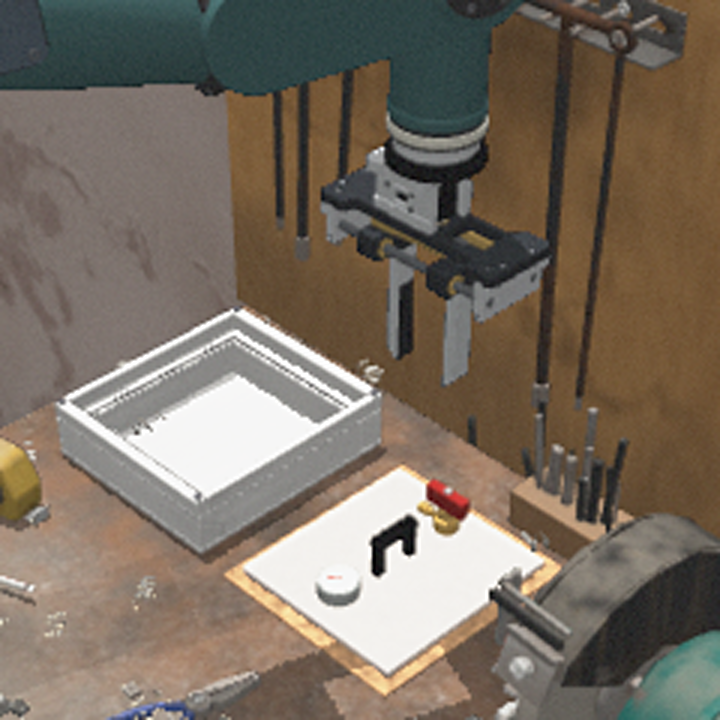

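View pics/t33b.png

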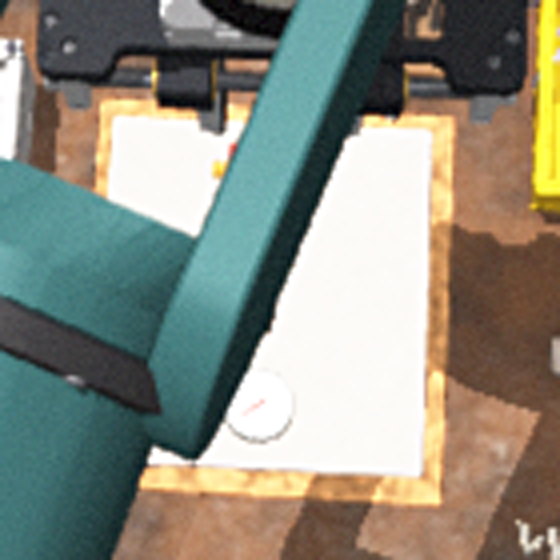

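```bash
python3 - <<'E'
from h import *
c=np.load("cal.npz");K,T,K2,T2=[c[k] for k in("K","T","K2","T2")]
l=ray(np.array([(110,117),(435,128),(424,477)])/4+[260,160],K,T,.012); print(l, "c top",(l[0]+l[2])/2, np.linalg.norm(l[0]-l[1]),np.linalg.norm(l[2]-l[1]))
d=l[1]-l[2]; print("head",np.degrees(np.arctan2(d[1],d[0])))
l2=ray(np.array([(243,567),(390,675),(545,567),(403,467)])/3+[200,60],K2,T2,.012); print(l2,"c scene",l2.mean(0),[np.linalg.norm(l2[i]-l2[i-1]) for i in range(4)])
d=l2[2]-l2[1]; print("head",np.degrees(np.arctan2(d[1],d[0])))
c2=ray(np.array([(60,405),(201,497),(381,397),(238,311)])/3+[200,60],K2,T2,.06); print(c2,"ch scene",c2.mean(0),[np.linalg.norm(c2[i]-c2[i-1]) for i in range(4)])
d=c2[2]-c2[1]; print("head",np.degrees(np.arctan2(d[1],d[0])));d=c2[3]-c2[0]; print("head",np.degrees(np.arctan2(d[1],d[0])))
E
```

```text
[[ 0.583  -0.0253  0.012 ]
 [ 0.5885 -0.2065  0.012 ]
 [ 0.3932 -0.2096  0.012 ]] c top [ 0.4881 -0.1174  0.012 ] 0.1812758850241441 0.19529742718039939
head 0.8871288504846968
[[ 0.3912 -0.0358  0.012 ]
 [ 0.3937 -0.2145  0.012 ]
 [ 0.5808 -0.2132  0.012 ]
 [ 0.5874 -0.0325  0.012 ]] c scene [ 0.4883 -0.124   0.012 ] [np.float64(0.19627093912306381), np.float64(0.1786565380657441), np.float64(0.18705326567346228), np.float64(0.18077074108717792)]
head 0.39047453874748256
[[0.3791 0.2049 0.06  ]
 [0.39   0.0153 0.06  ]
 [0.6021 0.0127 0.06  ]
 [0.5975 0.2102 0.06  ]] ch scene [0.4922 0.1108 0.06  ] [np.float64(0.21850544621328727), np.float64(0.18995179645261484), np.float64(0.21213632296323448), np.float64(0.1976112334087618)]
head -0.6941019672209064
head 1.4024949087997656
```

send_rows(
  increments=[
    [0, 0, -0.008, 0.02, 0],
    [0, 0.01, -0.008, 0.035, 0],
    [0, 0.04, -0.008, 0.035, 0],
    [0, 0.08, -0.008, 0.035, 0],
    [0, 0.1, -0.008, 0.035, 0],
  ],
)

```text
time: 32.05
tool_pos: [0.4896, -0.1199, 0.0997]
ee_rot: [-0.022, 1.569, 3.142]
wrist_force: [-0.2, -0.2, -0.7]
width: 0.0473
```

send_rows(
  increments=[
    [0, 0, 0, 0, 0],
    [0, 0, 0, 0, 0],
  ],
)

```text
time: 32.22
tool_pos: [0.4905, -0.1199, 0.1021]
ee_rot: [0.018, 1.57, -3.101]
wrist_force: [0.4, 0.0, 1.3]
width: 0.0469
```

```bash
python3 - <<'E'
from h import *
go((.490,-.1165,.0285),-88.8)
snap("scene","s34",(250,120,420,320),3.5)
E
```

```text
t 32.22 tcp [ 0.4905 -0.1199  0.1021] jaw -88.7 shift [ 0.0736 -0.0034  0.0003] roll 0.0017849564471073655 w 0.0469 q6 1.2 F [0.4 0.  1.3]
```

View pics/s34.png

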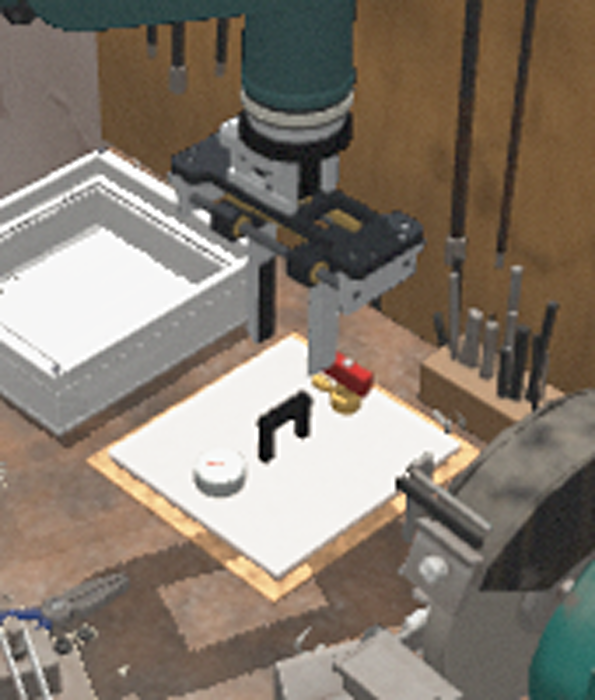

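send_rows(
  increments=[
    [0, 0.02, -0.003, 0, 0],
    [0, 0.045, -0.003, 0, 0],
    [0, 0.065, -0.003, 0, 0],
    [0, 0.073, -0.003, 0, 0],
    [0, 0.073, -0.003, 0, 0],
  ],
)

```text
time: 32.68
tool_pos: [0.4905, -0.1164, 0.0293]
ee_rot: [0.047, 1.57, -3.071]
wrist_force: [-0.9, 0.1, -0.5]
width: 0.0473
```

send_rows(
  increments=[
    [-0.6, 0, 0, 0, 0],
    [-1, 0, 0, 0, 0],
    [-1, 0, 0, 0, 0],
    [-1, 0, 0, 0, 0],
    [-1, 0, 0, 0, 0],
  ],
)

```text
time: 33.1
tool_pos: [0.4909, -0.1163, 0.0302]
ee_rot: [2.734, 1.569, -0.384]
wrist_force: [0.2, 0.1, 0.0]
width: 0.0174
```

send_rows(
  increments=[
    [-1, 0, 0, 0, 0],
    [-1, 0, 0, 0, 0],
  ],
)

```text
time: 33.27
tool_pos: [0.4907, -0.1163, 0.0299]
ee_rot: [2.574, 1.569, -0.544]
wrist_force: [-0.1, 0.3, 3.3]
width: 0.0138
```

```bash
python3 - <<'E'
from h import *
go((.490,-.1165,.0285),-88.8)
snap("scene","s35",(250,120,420,320),3.5)
E
```

```text
t 33.27 tcp [ 0.4907 -0.1163  0.0299] jaw -88.6 shift [0.0014 0.0002 0.0007] roll 0.002761215972304152 w 0.0138 q6 1.2 F [-0.1  0.3  3.3]
```

View pics/s35.png

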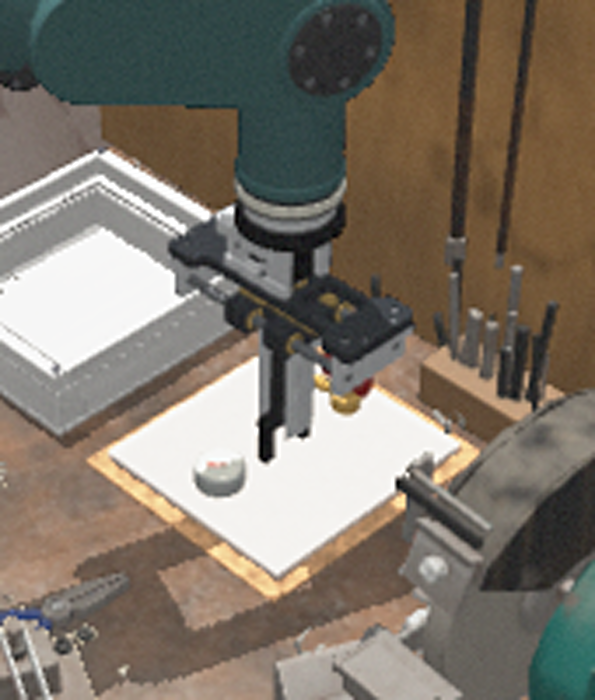

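send_rows(
  increments=[
    [-1, -0.02, 0, 0, 0],
    [-1, -0.05, 0, 0, 0],
    [-1, -0.08, 0, 0, 0],
    [-1, -0.1, -0.01, 0, 0],
    [-1, -0.1, -0.04, 0, 0],
  ],
)

```text
time: 33.73
tool_pos: [0.492, -0.0793, 0.1336]
ee_rot: [2.572, 1.561, -0.55]
wrist_force: [1.6, 1.3, -3.7]
width: 0.0138
```

send_rows(
  increments=[
    [-1, 0, -0.03, 0, 0],
    [-1, 0, -0.06, 0, 0],
    [-1, 0, -0.09, 0, 0],
    [-1, 0, -0.12, 0, 0],
    [-1, 0, -0.15, 0, 0],
  ],
)

```text
time: 34.15
tool_pos: [0.4842, 0.0753, 0.1273]
ee_rot: [0.007, 1.567, -3.111]
wrist_force: [1.1, 0.6, -4.2]
width: 0.0137
```

```bash
python3 - <<'E'
from h import *
go((.4942,.1187,.1),-88.3)
E
```

```text
t 34.15 tcp [0.4842 0.0753 0.1273] jaw -88.6 shift [ 0.0273 -0.0431 -0.0111] roll -0.005934875997628317 w 0.0137 q6 1.59 F [ 1.1  0.6 -4.2]
```

send_rows(
  increments=[
    [-1, 0, -0.02, -0.005, 0],
    [-1, 0, -0.04, -0.01, 0],
    [-1, 0, -0.043, -0.011, 0],
    [-1, 0, -0.043, -0.011, 0],
    [-1, 0, -0.043, -0.011, 0],
  ],
)

```text
time: 34.57
tool_pos: [0.4948, 0.1167, 0.1278]
ee_rot: [0.399, 1.568, -2.719]
wrist_force: [0.3, 0.2, -4.7]
width: 0.0135
```

```bash
python3 - <<'E'
from h import *
go((.4942,.1187,.085),-88.3)
snap("scene","s36",(200,90,340,260),4)
snap("top","t36",(140,150,300,290),4)
E
```

```text
t 34.57 tcp [0.4948 0.1167 0.1278] jaw -88.6 shift [ 0.0428 -0.0021  0.0004] roll -0.005509022084676917 w 0.0135 q6 1.67 F [ 0.3  0.2 -4.7]
```

View pics/s36.png

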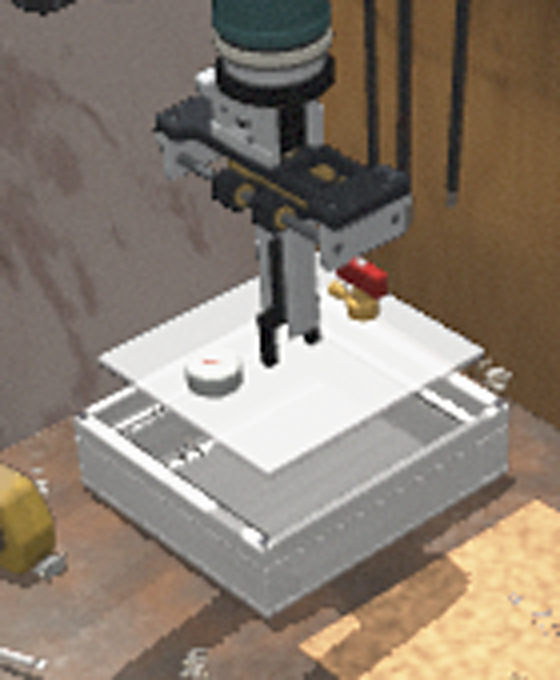

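View pics/t36.png

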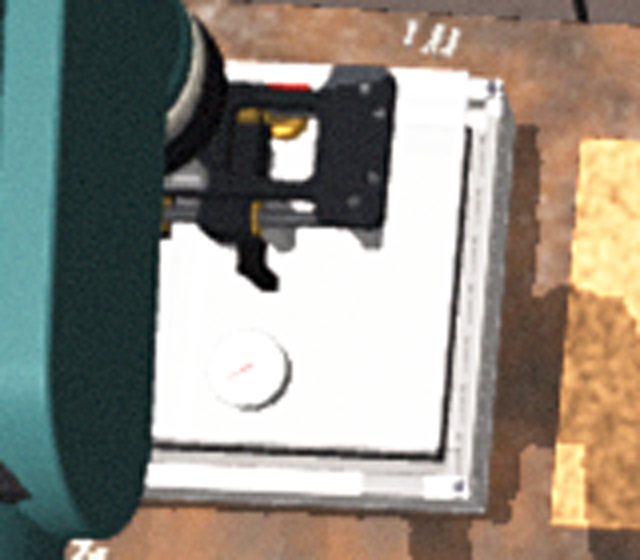

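```bash
python3 - <<'E'
from h import *
c=np.load("cal.npz");K,T,K2,T2=[c[k] for k in("K","T","K2","T2")]
l=ray(np.array([(100,360),(268,473),(486,352)])/4+[200,90],K2,T2,.1105); print(l,"c scene",(l[0]+l[2])/2)
l=ray(np.array([(471,73),(442,456)])/4+[140,150],K,T,.1105); print(l)
# lid corner -> centre using heading
h=np.radians(1.0); ex=np.array([np.cos(h),np.sin(h)]); ey=np.array([-ex[1],ex[0]])
print("c from TR",l[0,:2]-.097*ex+.089*ey,"c from BR",l[1,:2]+.097*ex+.089*ey)
E
```

```text
[[0.3928 0.1918 0.1105]
 [0.3973 0.0197 0.1105]
 [0.5885 0.021  0.1105]] c scene [0.4907 0.1064 0.1105]
[[0.5901 0.027  0.1105]
 [0.3945 0.0212 0.1105]]
c from TR [0.4915 0.1143] c from BR [0.49   0.1119]
```

send_rows(
  increments=[
    [-1, 0, -0.003, -0.001, 0],
    [-1, 0.01, -0.003, -0.001, 0],
    [-1, 0.025, -0.003, -0.001, 0],
    [-1, 0.035, -0.003, -0.001, 0],
    [-1, 0.04, -0.003, -0.001, 0],
  ],
)

```text
time: 35.08
tool_pos: [0.4951, 0.1196, 0.0866]
ee_rot: [0.14, 1.567, -2.979]
wrist_force: [-1.5, 0.6, -4.7]
width: 0.0137
```

```bash
python3 - <<'E'
from h import *
go((.4955,.1197,.07),-88.3)
snap("scene","s37",(200,90,340,260),4)
snap("top","t37",(140,150,300,290),4)
E
```

```text
t 35.08 tcp [0.4951 0.1196 0.0866] jaw -88.7 shift [ 0.0166 -0.0001 -0.0005] roll -0.006530298257299597 w 0.0137 q6 1.67 F [-1.5  0.6 -4.7]
```

View pics/s37.png

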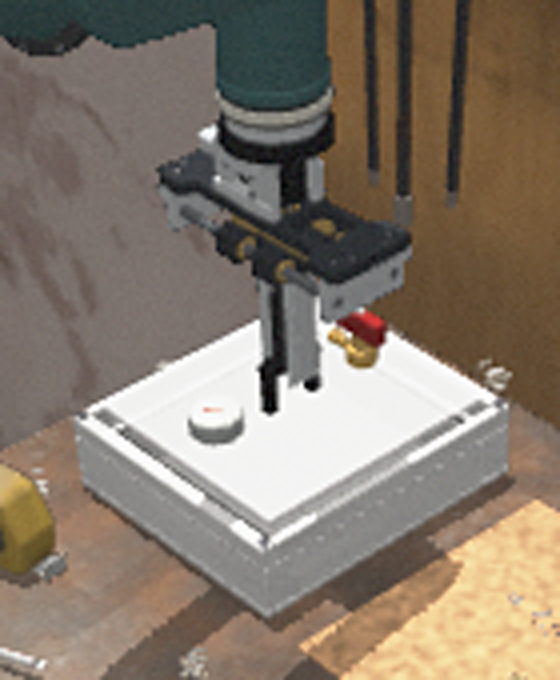

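View pics/t37.png

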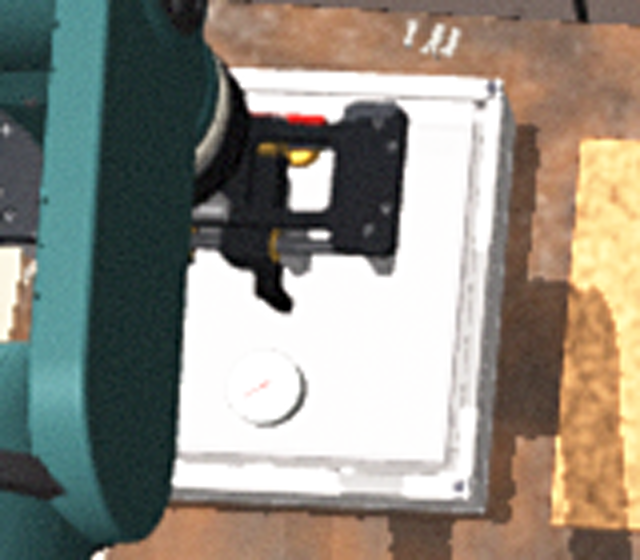

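send_rows(
  increments=[
    [-1, 0.003, 0, 0, 0],
    [-1, 0.006, 0, 0, 0],
    [-1, 0.009, 0, 0, 0],
    [-1, 0.012, 0, 0, 0],
    [-1, 0.012, 0, 0, 0],
  ],
)

```text
time: 35.6
tool_pos: [0.4962, 0.1202, 0.0766]
ee_rot: [0.225, 1.57, -2.893]
wrist_force: [0.2, -0.4, -4.1]
width: 0.0138
```

```bash
python3 - <<'E'
from h import *
go((.4955,.1197,.067),-88.3)
snap("scene","s38",(200,150,340,260),5)
E
```

```text
t 35.6 tcp [0.4962 0.1202 0.0766] jaw -88.6 shift [0.0096 0.0005 0.0007] roll -0.0057832728392539536 w 0.0138 q6 1.67 F [ 0.2 -0.4 -4.1]
```

View pics/s38.png

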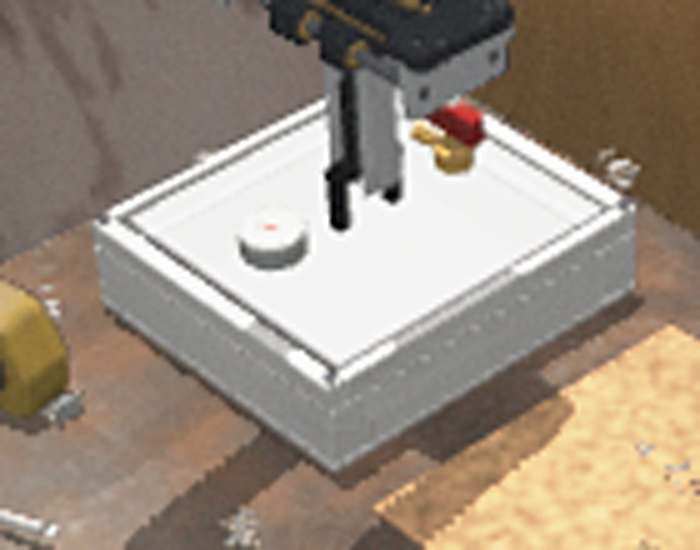

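Entering the rim with no side force. Continue down.

send_rows(
  increments=[
    [-1, 0.002, 0, 0, 0],
    [-1, 0.005, 0, 0, 0],
    [-1, 0.008, 0, 0, 0],
    [-1, 0.01, 0, 0, 0],
    [-1, 0.01, 0, 0, 0],
  ],
)

```text
time: 36.07
tool_pos: [0.4966, 0.1202, 0.068]
ee_rot: [2.711, 1.571, -0.407]
wrist_force: [-3.1, -0.1, 0.7]
width: 0.0135
```

```bash
python3 - <<'E'
from h import *
go((.4955,.1197,.067),-88.3)
snap("scene","s39",(200,150,340,260),5)
E
```

```text
t 36.07 tcp [0.4966 0.1202 0.068 ] jaw -88.6 shift [0.001  0.0005 0.0011] roll -0.005826755031178794 w 0.0135 q6 1.67 F [-3.1 -0.1  0.7]
```

View pics/s39.png

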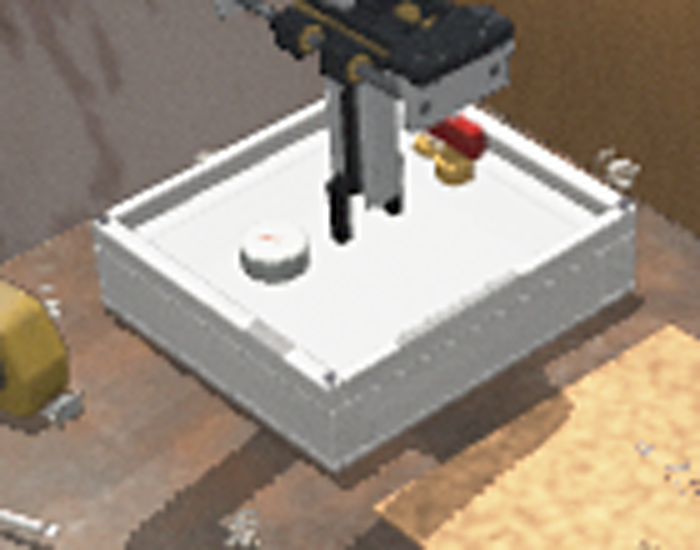

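send_rows(
  increments=[
    [-1, 0.001, 0, 0, 0],
    [-0.3, 0.001, 0, 0, 0],
    [0, 0.001, 0, 0, 0],
    [0, 0.001, 0, 0, 0],
    [0, 0.001, 0, 0, 0],
  ],
)

```text
time: 36.53
tool_pos: [0.4969, 0.1202, 0.0662]
ee_rot: [3.107, 1.57, -0.011]
wrist_force: [0.1, -0.5, -0.2]
width: 0.0368
```

send_rows(
  increments=[
    [0, -0.03, 0, 0, 0],
    [0, -0.07, 0, 0, 0],
    [0, -0.1, 0.01, 0, 0],
    [0, -0.1, 0.05, 0, 0],
    [0, -0.1, 0.09, 0, 0],
  ],
)

```text
time: 36.95
tool_pos: [0.5007, 0.0303, 0.1695]
ee_rot: [3.062, 1.564, -0.052]
wrist_force: [-0.0, -0.8, -0.6]
width: 0.047
```

send_rows(
  increments=[
    [0, 0, 0.03, 0, 0],
    [0, 0, 0.06, 0, 0],
    [0, 0, 0.09, 0, 0],
    [0, 0, 0.1, 0, 0],
    [0, 0, 0.1, 0, 0],
  ],
)

```text
time: 37.37
tool_pos: [0.5011, -0.0717, 0.1659]
ee_rot: [0.992, 1.57, -2.129]
wrist_force: [0.1, 0.1, -0.2]
width: 0.0471
```

```bash
python3 - <<'E'
from h import *
go((.4955,.1197,.067),-88.3)
snap("scene","s40",(200,150,340,260),5)
snap("top","t40",(150,155,280,290),4.4)
E
```

```text
t 37.37 tcp [ 0.5011 -0.0717  0.1659] jaw -88.9 shift [ 0.0989 -0.1915  0.0018] roll -0.00976141885159206 w 0.0471 q6 1.3 F [ 0.1  0.1 -0.2]
```

View pics/s40.png

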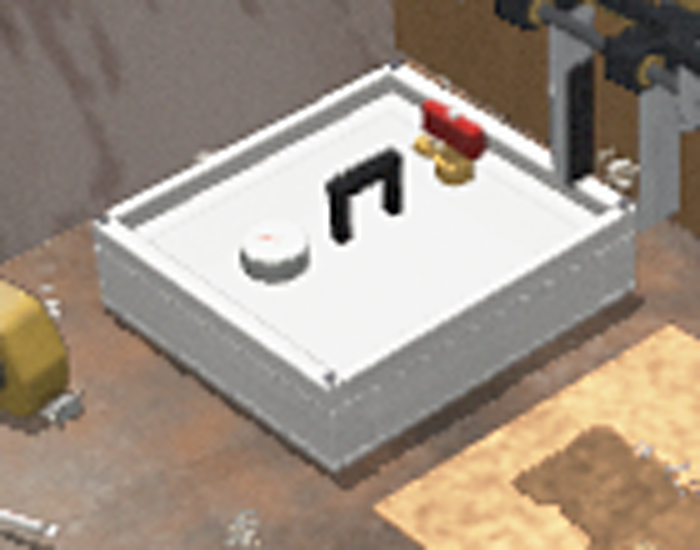

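View pics/t40.png

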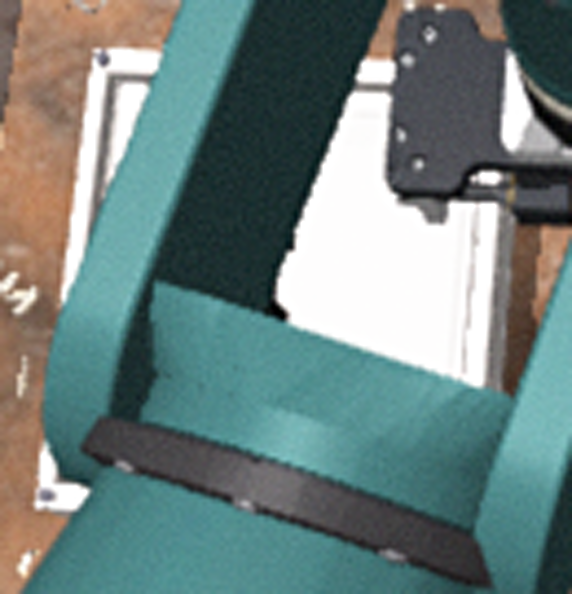

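send_rows(
  increments=[
    [0, -0.02, 0.04, 0, 0],
    [0, -0.04, 0.08, 0, 0],
    [0, -0.06, 0.12, 0, 0],
    [0, -0.06, 0.15, 0, 0],
    [0, -0.06, 0.15, 0, 0],
  ],
)

```text
time: 37.88
tool_pos: [0.5057, -0.2241, 0.2278]
ee_rot: [2.115, 1.565, -1.007]
wrist_force: [-0.9, 0.5, -0.7]
width: 0.0472
```

```bash
python3 - <<'E'
from h import *
im,K,T=snap("top","t41",(150,155,280,290),4.4)
snap("top","t41b",(380,140,540,280),4)
hsv=cv2.cvtColor(im,cv2.COLOR_BGR2HSV); H,S,V=[hsv[:,:,i].astype(int) for i in range(3)]
m=((H<8)|(H>172))&(S>150)&(V>100); roi=np.zeros_like(m); roi[160:210,180:240]=1
for a,c,l in blobs(m&roi,20): print(a,c,(c-[150,155])*4.4,ray(c,K,T,.088))
E
```

```text
84 [212.7619 183.1071] [276.1524 123.6714] [[0.5603 0.1206 0.088 ]]
```

View pics/t41.png

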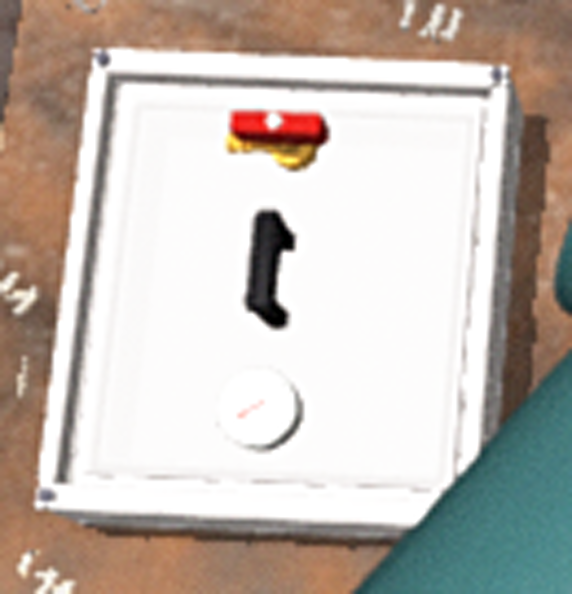

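View pics/t41b.png

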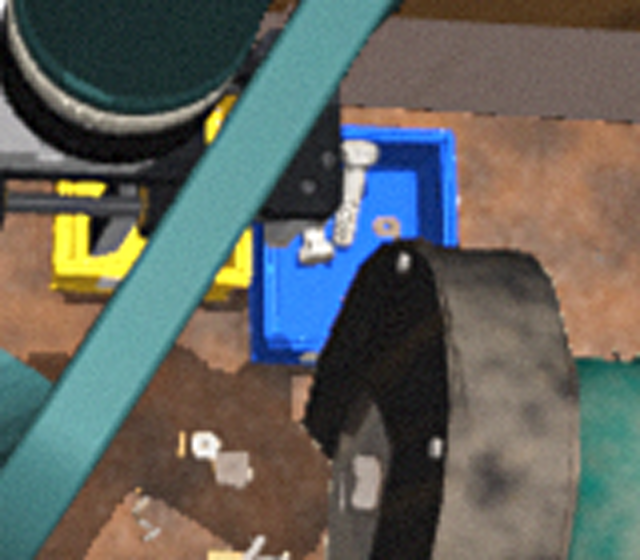

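```bash
python3 - <<'E'
from h import *
go((.562,.119,.2),1.5)
E
```

```text
t 37.98 tcp [ 0.5051 -0.219   0.226 ] jaw -88.6 shift [ 0.0264 -0.3365 -0.0649] roll 1.5683043495760984 w 0.0464 q6 1.03 F [ 0.5  0.5 -0.9]
```

send_rows(
  increments=[
    [0, 0, -0.035, -0.007, -0.1],
    [-0.2, 0, -0.07, -0.014, -0.2],
    [-0.36, 0, -0.105, -0.021, -0.3],
    [-0.36, 0, -0.14, -0.028, -0.4],
    [-0.36, 0, -0.175, -0.035, -0.5],
  ],
)

```text
time: 38.4
tool_pos: [0.5347, -0.0393, 0.2256]
ee_rot: [-1.41, 1.569, 2.264]
wrist_force: [0.7, -1.3, -0.4]
width: 0.0302
```

```bash
python3 - <<'E'
from h import *
go((.562,.119,.2),1.5)
E
```

```text
t 38.4 tcp [ 0.5347 -0.0393  0.2256] jaw -59.5 shift [ 0.0258 -0.1225 -0.1038] roll -1.0648133937402293 w 0.0302 q6 0.86 F [ 0.7 -1.3 -0.4]
```

send_rows(
  increments=[
    [-0.36, 0, -0.025, -0.021, -0.12],
    [-0.36, 0, -0.05, -0.042, -0.24],
    [-0.36, 0, -0.075, -0.063, -0.36],
    [-0.36, 0.01, -0.1, -0.084, -0.48],
    [-0.36, 0.02, -0.122, -0.103, -0.6],
  ],
)

```text
time: 38.82
tool_pos: [0.5625, 0.1185, 0.2063]
ee_rot: [3.134, 1.569, 1.127]
wrist_force: [0.2, -0.1, -0.1]
width: 0.0301
```

send_rows(
  increments=[
    [-0.36, 0.02, 0, 0, -0.12],
    [-0.36, 0.04, 0, 0, -0.24],
    [-0.36, 0.06, 0, 0, -0.36],
    [-0.36, 0.07, 0, 0, -0.465],
    [-0.36, 0.07, 0, 0, -0.465],
  ],
)

```text
time: 39.23
tool_pos: [0.5599, 0.116, 0.132]
ee_rot: [-1.602, 1.563, 3.134]
wrist_force: [-0.2, 0.1, -0.5]
width: 0.0299
```

```bash
python3 - <<'E'
from h import *
go((.562,.119,.075),1.5)
snap("scene","s42",(210,90,335,250),3.7)
E
```

```text
t 39.23 tcp [0.5599 0.116  0.132 ] jaw 1.4 shift [ 0.0569  0.0026 -0.0029] roll -0.0025012473475215574 w 0.0299 q6 0.08 F [-0.2  0.1 -0.5]
```

View pics/s42.png

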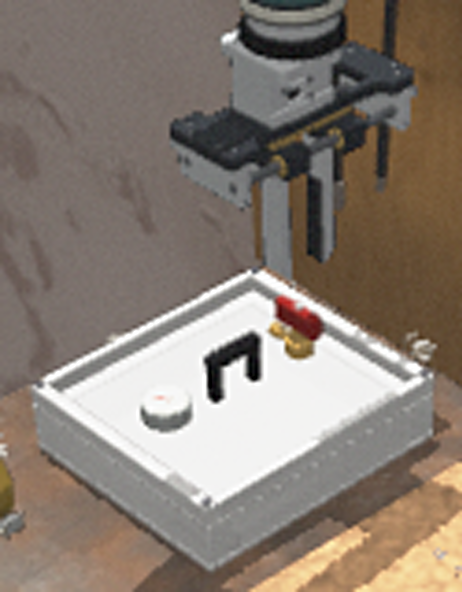

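```bash
python3 - <<'E'
from h import *
c=np.load("cal.npz");K2,T2=c["K2"],c["T2"]
for p in((.5599,.116,.132),(.562,.119,.092),(.562,.119,.082)): print((proj(p,K2,T2)-[210,90])*3.7)
E
```

```text
[[296.3228 262.8169]]
[[297.3243 304.6803]]
[[297.7005 315.5994]]
```

send_rows(
  increments=[
    [-0.36, 0.01, 0.002, -0.003, 0],
    [-0.36, 0.025, 0.002, -0.003, 0],
    [-0.36, 0.04, 0.002, -0.003, 0],
    [-0.36, 0.053, 0.002, -0.003, 0],
    [-0.36, 0.053, 0.002, -0.003, 0],
  ],
)

```text
time: 39.7
tool_pos: [0.564, 0.117, 0.0807]
ee_rot: [-1.546, 1.567, -3.1]
wrist_force: [-0.9, -0.1, -0.8]
width: 0.0299
```

```bash
python3 - <<'E'
from h import *
go((.562,.119,.075),1.5)
snap("scene","s43",(210,90,335,250),3.7)
E
```

```text
t 39.7 tcp [0.564  0.117  0.0807] jaw 1.0 shift [ 0.0057 -0.0019 -0.0021] roll -0.009110080562032533 w 0.0299 q6 0.09 F [-0.9 -0.1 -0.8]
```

View pics/s43.png

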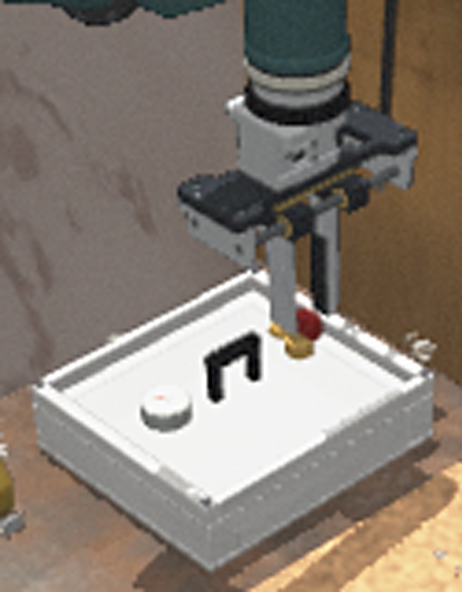

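send_rows(
  increments=[
    [-0.36, 0.003, -0.001, -0.002, 0],
    [-0.36, 0.006, -0.001, -0.002, 0],
    [-0.7, 0.006, -0.001, -0.002, 0],
    [-1, 0.006, -0.001, -0.002, 0],
    [-1, 0.006, -0.001, -0.002, 0],
  ],
)

```text
time: 40.17
tool_pos: [0.564, 0.1183, 0.0778]
ee_rot: [-1.58, 1.569, -3.132]
wrist_force: [-4.8, -0.1, 4.0]
width: 0.0134
```

send_rows(
  increments=[
    [-1, 0, 0, 0, 0],
    [-1, 0, 0, 0, 0],
    [-1, 0, 0, 0, 0],
  ],
)

```text
time: 40.42
tool_pos: [0.5638, 0.1183, 0.0777]
ee_rot: [-1.583, 1.569, -3.136]
wrist_force: [-6.2, 0.1, 5.0]
width: 0.0114
```

```bash
python3 - <<'E'
from h import *
go((.562,.119,.075),1.5)
E
```

```text
t 40.42 tcp [0.5638 0.1183 0.0777] jaw 1.0 shift [ 0.0027 -0.0018 -0.0007] roll -0.008123295677661048 w 0.0114 q6 0.09 F [-6.2  0.1  5. ]
```

send_rows(
  increments=[
    [-1, -0.001, -0.001, 0, 0.12],
    [-1, -0.001, -0.001, 0, 0.24],
    [-1, -0.001, -0.001, 0, 0.36],
    [-1, -0.001, -0.001, 0, 0.48],
    [-1, -0.001, -0.001, 0, 0.6],
  ],
)

```text
time: 40.83
tool_pos: [0.5628, 0.1185, 0.0778]
ee_rot: [-1.189, 1.569, 2.935]
wrist_force: [-4.2, -0.2, 1.8]
width: 0.0119
```

send_rows(
  increments=[
    [-1, 0, 0, 0, 0.12],
    [-1, 0, 0, 0, 0.24],
    [-1, 0, 0, 0, 0.36],
    [-1, 0, 0, 0, 0.48],
    [-1, 0, 0, 0, 0.6],
  ],
)

```text
time: 41.25
tool_pos: [0.5619, 0.1198, 0.0778]
ee_rot: [-1.04, 1.566, 2.485]
wrist_force: [-5.9, 4.8, 2.5]
width: 0.0117
```

send_rows(
  increments=[
    [-1, 0, 0, 0, 0.12],
    [-1, 0, 0, 0, 0.24],
    [-1, 0, 0, 0, 0.35],
    [-1, 0, 0, 0, 0.38],
    [-1, 0, 0, 0, 0.38],
  ],
)

```text
time: 41.67
tool_pos: [0.5616, 0.121, 0.0778]
ee_rot: [-0.869, 1.564, 2.282]
wrist_force: [-6.4, 5.7, 2.6]
width: 0.0118
```

```bash
python3 - <<'E'
from h import *
go((.562,.119,.075),-88.5)
print(robot.get_obs()["wrist_torque"])
snap("scene","s44",(210,90,335,250),3.7)
E
```

```text
t 41.67 tcp [0.5616 0.121  0.0778] jaw -89.5 shift [ 0.0028  0.002  -0.0003] roll -0.01703240981969158 w 0.0118 q6 1.67 F [-6.4  5.7  2.6]
[1.0993 1.2388 0.1288]
```

View pics/s44.png

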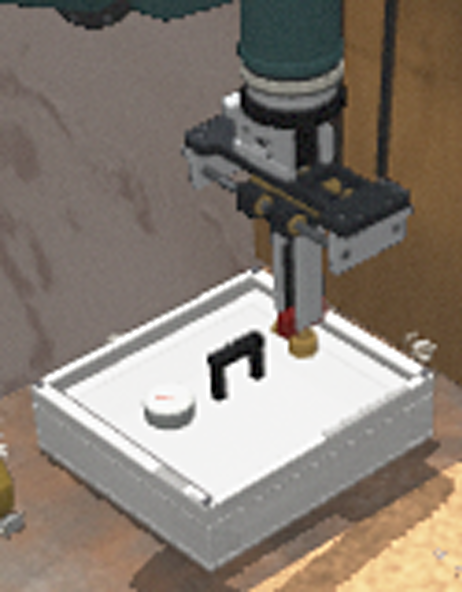

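send_rows(
  increments=[
    [-0.5, 0, 0, 0, 0],
    [-0.3, 0, 0, 0, 0],
    [-0.2, 0, 0, 0, 0],
    [-0.2, 0, 0, 0, 0],
    [-0.2, -0.02, 0, 0, 0],
  ],
)

```text
time: 42.13
tool_pos: [0.5611, 0.1175, 0.0938]
ee_rot: [0.16, 1.563, -2.973]
wrist_force: [0.1, 0.1, -1.5]
width: 0.0374
```

send_rows(
  increments=[
    [-0.2, -0.04, 0, 0, 0],
    [-0.2, -0.08, 0, 0, 0],
    [-0.2, -0.11, 0.02, 0, 0],
    [-0.2, -0.12, 0.06, 0, 0],
    [-0.2, -0.12, 0.1, 0, 0],
  ],
)

```text
time: 42.55
tool_pos: [0.567, 0.0177, 0.2238]
ee_rot: [3.025, 1.56, -0.105]
wrist_force: [1.4, -0.1, -0.2]
width: 0.0376
```

send_rows(
  increments=[
    [-0.2, 0, 0.04, 0.01, 0],
    [-0.2, 0, 0.08, 0.02, 0],
    [-0.2, 0, 0.12, 0.03, 0],
    [-0.2, 0, 0.16, 0.04, 0],
    [-0.2, 0, 0.2, 0.05, 0],
  ],
)

```text
time: 42.97
tool_pos: [0.5157, -0.1845, 0.2185]
ee_rot: [2.46, 1.569, -0.674]
wrist_force: [-0.1, -0.3, 0.2]
width: 0.0374
```

send_rows(
  increments=[
    [-0.2, 0, 0.02, 0.02, 0],
    [-0.2, 0, 0.04, 0.04, 0],
    [-0.2, 0, 0.05, 0.06, 0],
    [-0.2, 0, 0.05, 0.06, 0],
  ],
)

```text
time: 43.3
tool_pos: [0.4542, -0.2355, 0.2186]
ee_rot: [1.259, 1.569, -1.879]
wrist_force: [0.2, 0.7, 0.2]
width: 0.0377
```

```bash
python3 - <<'E'
from h import *
go((.562,.119,.075),-88.5)
snap("scene","s45",(200,150,340,260),5)
snap("top","t45",(150,155,280,290),4.4)
snap("top","t45b",(380,140,540,280),4)
E
```

```text
t 43.3 tcp [ 0.4542 -0.2355  0.2186] jaw -89.8 shift [ 0.1428 -0.3544 -0.1091] roll -0.022830905159503943 w 0.0377 q6 0.98 F [0.2 0.7 0.2]
```

View pics/s45.png

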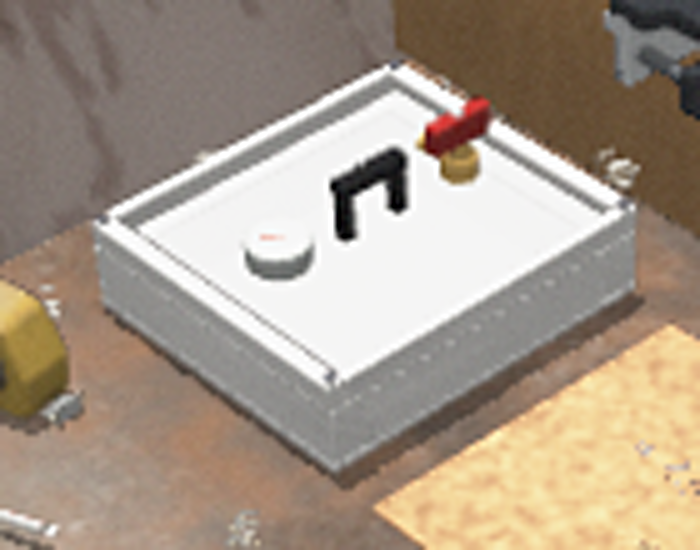

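View pics/t45.png

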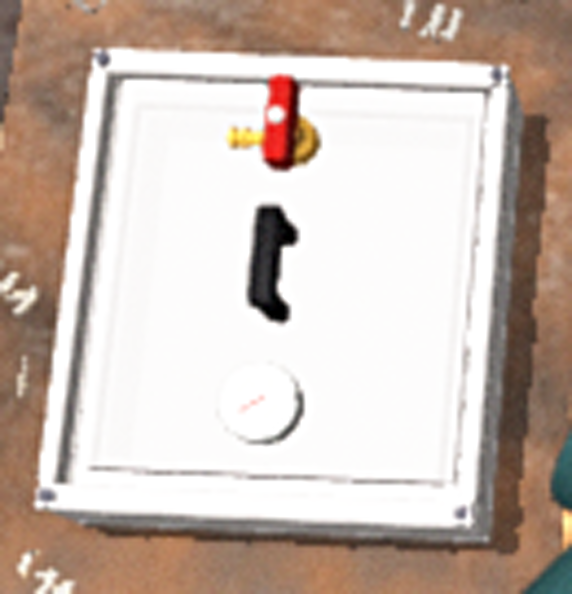

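View pics/t45b.png

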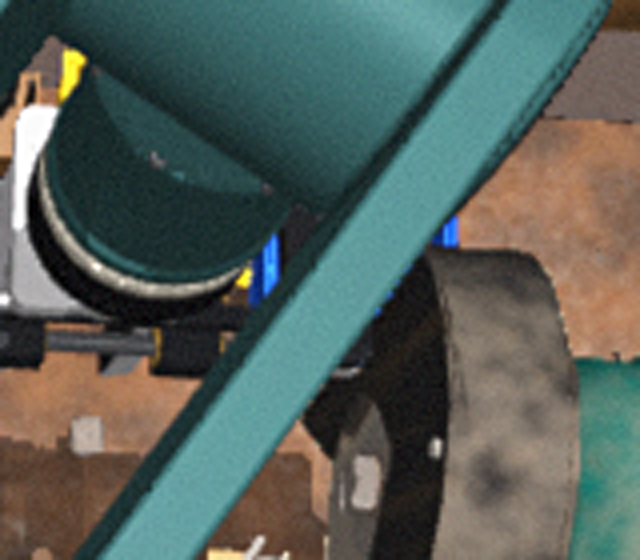

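send_rows(
  increments=[
    [0, -0.02, -0.04, 0, 0],
    [0, -0.04, -0.08, 0, 0],
    [0, -0.05, -0.12, -0.02, 0],
    [0, -0.05, -0.15, -0.04, 0],
    [0, -0.05, -0.16, -0.05, 0],
  ],
)

```text
time: 43.87
tool_pos: [0.5077, -0.067, 0.2702]
ee_rot: [-2.902, 1.566, 0.254]
wrist_force: [-0.4, -0.9, -0.7]
width: 0.0469
```

send_rows(
  increments=[
    [0, 0, 0, 0, 0],
    [0, 0, 0, 0, 0],
    [0, 0, 0, 0, 0],
  ],
)

```text
time: 44.12
tool_pos: [0.5052, -0.0722, 0.2678]
ee_rot: [0.388, 1.57, -2.744]
wrist_force: [0.7, -0.3, -0.3]
width: 0.0472
```

```bash
python3 - <<'E'
from h import *
go((.562,.119,.075),-88.5)
snap("scene","s46",(200,130,420,300),3.6)
im,K,T=snap("top","t46",(380,140,540,330),3.1)
d=cv2.imread("pics/t45.png"); hsv=cv2.cvtColor(d,cv2.COLOR_BGR2HSV); H,S,V=[hsv[:,:,i].astype(int) for i in range(3)]
d0=cv2.imread("pics/t2.png"); 
for nm,q in(("init",d0),("now",d)):
    hsv=cv2.cvtColor(q,cv2.COLOR_BGR2HSV); H,S,V=[hsv[:,:,i].astype(int) for i in range(3)]
    for k,m in(("red",((H<8)|(H>172))&(S>140)&(V>180)),("black",(V<70))):
        m[:, :200]=0; m[:,340:]=0; m[:60]=0; m[400:]=0
        b=max(blobs(m,100),key=lambda t:t[0]); ys=np.arange(*np.percentile(np.argwhere(b[2])[:,0],[20,80]).astype(int))
        xs=[np.argwhere(b[2][y])[0,0] for y in ys]; s=np.polyfit(ys,xs,1)[0]
        print(nm,k,"left edge slope deg",np.degrees(np.arctan(s)))
E
```

```text
t 44.12 tcp [ 0.5052 -0.0722  0.2678] jaw -89.4 shift [ 0.1926 -0.1907 -0.0588] roll -0.016567911720180687 w 0.0472 q6 1.31 F [ 0.7 -0.3 -0.3]
init red left edge slope deg -0.4425354982463542
init black left edge slope deg -6.366444707262194
now red left edge slope deg -11.019682781034312
now black left edge slope deg -6.486911203620893
```

View pics/t46.png

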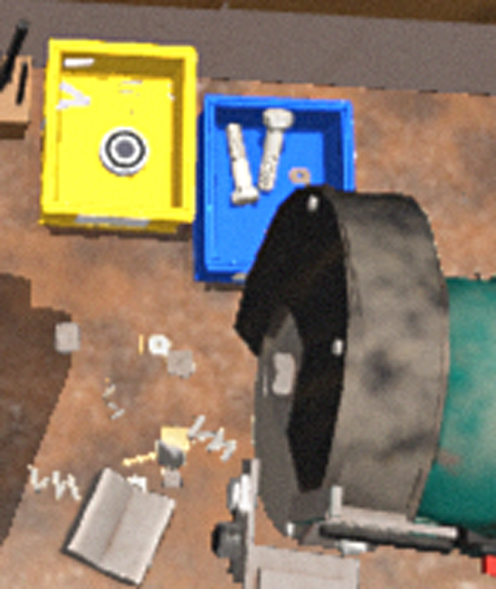

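View pics/s46.png

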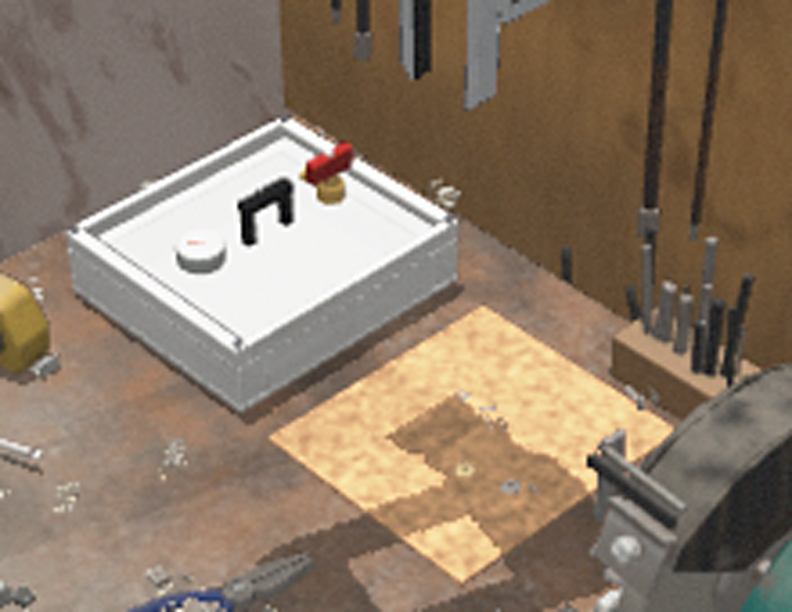

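```bash
python3 - <<'E'
from bench import robot
print(robot.close_job())
E
```

```text
the job is handed in; nothing more can be done
None
```

I finished the job and handed it in at about 44 s of the 210 s allowed. The interface gives no verdict, so the result below rests on my last pictures.

**What I did**
- I opened the tap a quarter turn with the lid seated, then lifted the lid and laid it flat on the cork mat.
- The box held two bolts and one bearing. Both bolts went into the blue bin and the bearing into the yellow bin.
- I put the lid back in its seat with the tap open, then turned the tap closed and backed the arm away.

**Last checks**
- **Sorting:** both bolts lie in the blue bin and the bearing lies flat in the yellow bin. The box looked empty before the lid went back.
- **Lid:** it sits down in the rim and looks level, about 4–5 mm further in +x than at the start. That is roughly the play in the seat and inside the 12 mm limit.
- **V-block:** it is at the same place in the image as at the start.
- **Arm:** it is clear of everything.

**What went wrong or disagreed**
- The first grip on bolt 1 was too high and the bolt slipped out in the box. Going back down, the arm pressed with about 23 N before I gripped again, lower.
- The yellow bin was knocked about 34 mm in +x partway through. I measured it again before dropping the bearing.
- In the last picture the tap bar looks about 4.5° off the handle's line, on the closed side. The gripper's heading when it let go implies under 1°. Either is within the 0.2 rad limit.
- The two cameras disagreed by about 2–6 mm in absolute position. I set the lid's return by the differences between points in the same camera, which agreed to under 1 mm.

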